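Square up a cooling dock and fit its heat sinks

TASK

Pick up the corner square and check the cooling dock's two front corners, left one first and then the right: each time press the held square so that both its legs sit flush against the front panel and that side's panel, and keep it pressed for a second. Then hang the square by its handle on the hook and leave it hanging freely. Fit every heat sink fully home in a bay of the dock, one to a bay, fins interlaced and its ends lined up with the ends of the dock's fins; do not disturb the other things on the bench.

Things in the scene. Friction and masses are not known exactly. Their poses are not given: they have to be found in the camera images.
- dock: Fixed cooling dock, a block 120 (x) x 288 (y) x 45 mm high faced with aluminium panels, four bays of copper fins on top, side by side along y, in the rear half; the front 60 mm of the top is bare. Origin: centre of its underside, on the bench. x points from its front face (towards the robot) to its rear, y to the left as the robot sees it, z up.
- front_panel: The dock's front panel, aluminium, 288 mm wide, 45 mm high, 6 mm thick; fixed to the dock. Its outer face is the dock's front (-x) face, 60 mm from the dock's origin. Origin: middle of its lower edge, 3 mm behind the outer face.
- left_panel: The dock's fixed left (+y) side panel, 114 mm long, 45 mm high, 6 mm thick; outer face 144 mm from the dock's origin. Butts on the back of the front panel at the left front corner. Origin: centre of its underside.
- right_panel: The dock's right (-y) side panel, like the left one, outer face at y = -144 mm of the dock.
- left_corner (a point): Foot of the upright outer edge where the faces of the front and left panels meet, at bench level (dock x=-60, y=+144 mm); axes of the dock. Square flush here: its inner corner on this edge, its yaw 90 degrees clockwise (from above) of the dock's, so square x along dock -y.
- right_corner (a point): Foot of the upright outer edge where the faces of the front and right panels meet, at bench level (dock x=-60, y=-144 mm); axes of the dock. Square flush here: its inner corner on this edge, its yaw equal to the dock's.
- bay0 (a point): Centre of the first bay (of four, left to right) on the dock's top face, 45 mm above the bench (dock x=+25, y=+108 mm); axes of the dock. Three copper fins stand here, each 50 mm long in x, 4 mm thick, 22 mm tall, at y = -16, 0, +16 mm from this point. A fitted heat sink's origin lies here, fin tips on the top face.
- bay1 (a point): Centre of the second bay (of four, left to right) on the dock's top face, 45 mm above the bench (dock x=+25, y=+36 mm); axes of the dock. Three copper fins stand here, each 50 mm long in x, 4 mm thick, 22 mm tall, at y = -16, 0, +16 mm from this point. A fitted heat sink's origin lies here, fin tips on the top face.
- bay2 (a point): Centre of the third bay (of four, left to right) on the dock's top face, 45 mm above the bench (dock x=+25, y=-36 mm); axes of the dock. Three copper fins stand here, each 50 mm long in x, 4 mm thick, 22 mm tall, at y = -16, 0, +16 mm from this point. A fitted heat sink's origin lies here, fin tips on the top face.
- bay3 (a point): Centre of the fourth bay (of four, left to right) on the dock's top face, 45 mm above the bench (dock x=+25, y=-108 mm); axes of the dock. Three copper fins stand here, each 50 mm long in x, 4 mm thick, 22 mm tall, at y = -16, 0, +16 mm from this point. A fitted heat sink's origin lies here, fin tips on the top face.
- sink_a: Loose heat sink (3 or 4 alike present, 0.16 kg) standing on its fin tips: plate 50 (x) x 52 (y) x 6 mm, its top 32 mm up, four downward fins 26 tall, 4 thick, 50 long in x, at y=-24,-8,8,24 mm; they straddle the dock's fins with 4 mm play each side, either way round. Blue grip on top 12 (x) x 36 (y) mm, from 32 to 60 mm up. Origin: centre of the underside, level with the fin tips; z up.
- sink_b: Loose heat sink (3 or 4 alike present, 0.16 kg) standing on its fin tips: plate 50 (x) x 52 (y) x 6 mm, its top 32 mm up, four downward fins 26 tall, 4 thick, 50 long in x, at y=-24,-8,8,24 mm; they straddle the dock's fins with 4 mm play each side, either way round. Blue grip on top 12 (x) x 36 (y) mm, from 32 to 60 mm up. Origin: centre of the underside, level with the fin tips; z up.
- sink_c: Loose heat sink (3 or 4 alike present, 0.16 kg) standing on its fin tips: plate 50 (x) x 52 (y) x 6 mm, its top 32 mm up, four downward fins 26 tall, 4 thick, 50 long in x, at y=-24,-8,8,24 mm; they straddle the dock's fins with 4 mm play each side, either way round. Blue grip on top 12 (x) x 36 (y) mm, from 32 to 60 mm up. Origin: centre of the underside, level with the fin tips; z up.
- sink_d: Loose heat sink (3 or 4 alike present, 0.16 kg) standing on its fin tips: plate 50 (x) x 52 (y) x 6 mm, its top 32 mm up, four downward fins 26 tall, 4 thick, 50 long in x, at y=-24,-8,8,24 mm; they straddle the dock's fins with 4 mm play each side, either way round. Blue grip on top 12 (x) x 36 (y) mm, from 32 to 60 mm up. Origin: centre of the underside, level with the fin tips; z up.
- square: Loose steel corner square, 0.24 kg, lying flat, handle up: an L of legs 100 mm long outside, 18 wide, 22 high, along its +x and +y from the outer corner at (-31.5,-31.5) mm. Inner leg faces (82 mm) are the gauging faces. Red grip on top of the handle: 12 mm thick along (1,1), 30 mm along (1,-1), 90 to 118 mm up. Origin: underside level, below the grip's centre; also centre of mass in plan. z up.
- square_corner (a point): The inner corner of the square, where its two gauging faces meet, at the underside of the legs (square's x=-13.5, y=-13.5 mm); axes of the square.
- square_bar (a point): Underside of the middle of the handle's level cross bar, 80 mm above the square's underside. Bar 10 x 10 mm, along the square's (1,-1), on two upright 8 mm rods at (-22.5,22.5) and (22.5,-22.5) mm; the opening below it is 56 mm wide, 58 mm high. Axes of the square.
- hook: Fixed steel hook stand. Origin: foot of its post, on the bench; base plate 80 x 90 x 12 mm. The post (14 mm thick) rises to 150 mm; from its top a level round arm 8 mm thick points 80 mm to the stand's own -x, then turns up: the tip ends at x=-86 mm, top 172 mm above the bench. Nothing is above the arm.
- hook_seat (a point): Top of the arm, half way along (stand x=-40, height 154 mm); axes of the stand. The cross bar of the hung square rests about here, crosswise to the arm.
- grinder: Bystander, loose: stainless electric grinder, 94 mm dia., 168 mm high. Origin: centre of its underside.
- saucepan: Bystander, loose: aluminium pan, 110 mm dia., 70 mm high. Origin: centre of its underside.
- reagent: Bystander, loose: amber jar, 60 mm dia., 130 mm high. Origin: centre of its underside.
- beaker: Bystander, loose: glass beaker, 70 mm dia., 85 mm high. Origin: centre of its underside.
There are look-alikes about, which are no part of the job. What is shaped like the sink_d but brown, pink or purple is not meant.

How it is judged:
On the way, in this order (a step that is already met when the one before it is completed fails the run):
1. the held square is pressed flush on the front and left panels at the left front corner (x of square_corner in the frame of left_corner between -0.003 and 0.003 m and y of square_corner in the frame of left_corner between -0.003 and 0.003 m and angle between the x axis of square and the y axis of dock, either way round below 0.035 rad and angle between square's own z axis and vertical below 0.08 rad and contact force between square and front_panel above 0.5 N and contact force between square and left_panel above 0.5 N and contact force between square and the fingers above 0.5 N), for 0.5 s.
2. the held square is pressed flush on the front and right panels at the right front corner (x of square_corner in the frame of right_corner between -0.003 and 0.003 m and y of square_corner in the frame of right_corner between -0.003 and 0.003 m and angle between the x axis of square and the x axis of dock, either way round below 0.035 rad and angle between square's own z axis and vertical below 0.08 rad and contact force between square and front_panel above 0.5 N and contact force between square and right_panel above 0.5 N and contact force between square and the fingers above 0.5 N), for 0.5 s.
3. the square hangs by its handle on the hook, let go (x of square_bar in the frame of hook_seat between -0.036 and 0.036 m and y of square_bar in the frame of hook_seat between -0.03 and 0.03 m and z of square_bar in the frame of hook_seat between -0.015 and 0.015 m and contact force between square and hook above 1 N and contact force between square and the fingers below 0.1 N and angle between square's own z axis and vertical below 0.5 rad), for 0.3 s.
At the end, for the whole second after the job is handed in: Square hanging still on the hook arm, released, bar middle within 36 mm along, 30 mm across, 15 mm in height of hook_seat, tilt under 0.5 rad; every present heat sink at rest in a bay: within 12 mm along the fins, 6 mm across, 4 mm in height of the bay site, fins parallel within 0.15 rad (all of step 3 and linear speed of square below 0.03 m/s and ((x of sink_a in the frame of bay0 between -0.012 and 0.012 m and y of sink_a in the frame of bay0 between -0.006 and 0.006 m and z of sink_a in the frame of bay0 between -0.004 and 0.004 m and angle between the y axis of sink_a and the y axis of dock, either way round below 0.15 rad and angle between sink_a's own z axis and vertical below 0.1 rad) or (x of sink_a in the frame of bay1 between -0.012 and 0.012 m and y of sink_a in the frame of bay1 between -0.006 and 0.006 m and z of sink_a in the frame of bay1 between -0.004 and 0.004 m and angle between the y axis of sink_a and the y axis of dock, either way round below 0.15 rad and angle between sink_a's own z axis and vertical below 0.1 rad) or (x of sink_a in the frame of bay2 between -0.012 and 0.012 m and y of sink_a in the frame of bay2 between -0.006 and 0.006 m and z of sink_a in the frame of bay2 between -0.004 and 0.004 m and angle between the y axis of sink_a and the y axis of dock, either way round below 0.15 rad and angle between sink_a's own z axis and vertical below 0.1 rad) or (x of sink_a in the frame of bay3 between -0.012 and 0.012 m and y of sink_a in the frame of bay3 between -0.006 and 0.006 m and z of sink_a in the frame of bay3 between -0.004 and 0.004 m and angle between the y axis of sink_a and the y axis of dock, either way round below 0.15 rad and angle between sink_a's own z axis and vertical below 0.1 rad)) and linear speed of each of sink_a, sink_b, sink_c, sink_d below 0.02 m/s and ((x of sink_b in the frame of bay0 between -0.012 and 0.012 m and y of sink_b in the frame of bay0 between -0.006 and 0.006 m and z of sink_b in the frame of bay0 between -0.004 and 0.004 m and angle between the y axis of sink_b and the y axis of dock, either way round below 0.15 rad and angle between sink_b's own z axis and vertical below 0.1 rad) or (x of sink_b in the frame of bay1 between -0.012 and 0.012 m and y of sink_b in the frame of bay1 between -0.006 and 0.006 m and z of sink_b in the frame of bay1 between -0.004 and 0.004 m and angle between the y axis of sink_b and the y axis of dock, either way round below 0.15 rad and angle between sink_b's own z axis and vertical below 0.1 rad) or (x of sink_b in the frame of bay2 between -0.012 and 0.012 m and y of sink_b in the frame of bay2 between -0.006 and 0.006 m and z of sink_b in the frame of bay2 between -0.004 and 0.004 m and angle between the y axis of sink_b and the y axis of dock, either way round below 0.15 rad and angle between sink_b's own z axis and vertical below 0.1 rad) or (x of sink_b in the frame of bay3 between -0.012 and 0.012 m and y of sink_b in the frame of bay3 between -0.006 and 0.006 m and z of sink_b in the frame of bay3 between -0.004 and 0.004 m and angle between the y axis of sink_b and the y axis of dock, either way round below 0.15 rad and angle between sink_b's own z axis and vertical below 0.1 rad)) and ((x of sink_c in the frame of bay0 between -0.012 and 0.012 m and y of sink_c in the frame of bay0 between -0.006 and 0.006 m and z of sink_c in the frame of bay0 between -0.004 and 0.004 m and angle between the y axis of sink_c and the y axis of dock, either way round below 0.15 rad and angle between sink_c's own z axis and vertical below 0.1 rad) or (x of sink_c in the frame of bay1 between -0.012 and 0.012 m and y of sink_c in the frame of bay1 between -0.006 and 0.006 m and z of sink_c in the frame of bay1 between -0.004 and 0.004 m and angle between the y axis of sink_c and the y axis of dock, either way round below 0.15 rad and angle between sink_c's own z axis and vertical below 0.1 rad) or (x of sink_c in the frame of bay2 between -0.012 and 0.012 m and y of sink_c in the frame of bay2 between -0.006 and 0.006 m and z of sink_c in the frame of bay2 between -0.004 and 0.004 m and angle between the y axis of sink_c and the y axis of dock, either way round below 0.15 rad and angle between sink_c's own z axis and vertical below 0.1 rad) or (x of sink_c in the frame of bay3 between -0.012 and 0.012 m and y of sink_c in the frame of bay3 between -0.006 and 0.006 m and z of sink_c in the frame of bay3 between -0.004 and 0.004 m and angle between the y axis of sink_c and the y axis of dock, either way round below 0.15 rad and angle between sink_c's own z axis and vertical below 0.1 rad)) and ((x of sink_d in the frame of bay0 between -0.012 and 0.012 m and y of sink_d in the frame of bay0 between -0.006 and 0.006 m and z of sink_d in the frame of bay0 between -0.004 and 0.004 m and angle between the y axis of sink_d and the y axis of dock, either way round below 0.15 rad and angle between sink_d's own z axis and vertical below 0.1 rad) or (x of sink_d in the frame of bay1 between -0.012 and 0.012 m and y of sink_d in the frame of bay1 between -0.006 and 0.006 m and z of sink_d in the frame of bay1 between -0.004 and 0.004 m and angle between the y axis of sink_d and the y axis of dock, either way round below 0.15 rad and angle between sink_d's own z axis and vertical below 0.1 rad) or (x of sink_d in the frame of bay2 between -0.012 and 0.012 m and y of sink_d in the frame of bay2 between -0.006 and 0.006 m and z of sink_d in the frame of bay2 between -0.004 and 0.004 m and angle between the y axis of sink_d and the y axis of dock, either way round below 0.15 rad and angle between sink_d's own z axis and vertical below 0.1 rad) or (x of sink_d in the frame of bay3 between -0.012 and 0.012 m and y of sink_d in the frame of bay3 between -0.006 and 0.006 m and z of sink_d in the frame of bay3 between -0.004 and 0.004 m and angle between the y axis of sink_d and the y axis of dock, either way round below 0.15 rad and angle between sink_d's own z axis and vertical below 0.1 rad))); the robot touches nothing.
It fails at once if the grinder is pushed more than 30 mm or knocked over (distance of grinder from where it was at the start of the episode above 0.03 m or angle between grinder's own z axis and vertical above 0.5 rad).
It fails at once if the saucepan is pushed more than 30 mm or knocked over (distance of saucepan from where it was at the start of the episode above 0.03 m or angle between saucepan's own z axis and vertical above 0.5 rad).
It fails at once if the reagent is pushed more than 30 mm or knocked over (distance of reagent from where it was at the start of the episode above 0.03 m or angle between reagent's own z axis and vertical above 0.5 rad).
It fails at once if the beaker is pushed more than 30 mm or knocked over (distance of beaker from where it was at the start of the episode above 0.03 m or angle between beaker's own z axis and vertical above 0.5 rad).
Of sink_a, sink_b, sink_c, sink_d only 3 to 4 are there at a start; the rules pass over those that are not, and their reading is None.
At some moment in a run one of sink_a, sink_b, sink_c, sink_d may be knocked a few centimetres aside while the robot is not near it.
It also fails if it takes over 208 s, if anything falls off the work surface, if the arm or the gripper's body presses on something with over 40 N, if the wrist force passes 120 N, or if a joint passes its speed limit or range.

ROBOT

A 7-joint arm with a two-finger parallel gripper is mounted at the origin on the work surface. World frame = base frame: x ahead of the robot, y to its left, z up, the work surface at z = 0. Lengths are in m, angles in rad, forces in N, time in s.
With the tool pointing down it reaches from about 0.4 to 0.85 m from the base axis. Payload 4.5 kg.
Tool frame: the origin (TCP) lies on the centre line of the jaws, within the pads' length; the fingertips stand 11 mm ahead of it and the grasp point (between the pads) lies 8 mm behind it; z points along the fingers, y is the line along which they close (so a half turn about z gives the same grasp; the last joint's range is limited). The gripper opens to 88 mm and grips with 3 to 60 N. Pads are 18 mm wide; open, the fingers measure 123 mm over their backs; the gripper's body (75 mm by 187 mm) begins 45 mm behind the grasp point.
Start: joints at [-1.306, 0.689, -0.195, 1.565, 0.157, 0.902, -0.215], TCP at [0.143, 0.608, 0.25] pointing down, gripper open.
Joint ranges: [-3.01, 3.01], [-0.46, 2.08], [-1.47, 1.51], [0.13, 2.56], [-1, 4.14], [0.04, 2.09], [-2.66, 2.66]. Speed limits (rad/s): [2.57, 2.57, 3.14, 3.14, 3.14, 3.14, 3.14].

INTERFACE

Orientations are given as a unit quaternion [x, y, z, w].
In Python, from plant import * gives the robot as it stands. The module is installed in compiled form; this text tells all that it offers.
- The arm moves only by the tool send_rows, never from a script. Its argument "motion" is a list of rows, each an object of numbers: "x", "y", "z": the shift along the tool's x, y, z in cm; "rx", "ry", "rz": the turn, a rotation vector about the tool's x, y, z in rad; "jaw": the finger opening in cm, from 0 to 8.81. In form: [{"x": .., "y": .., "z": .., "rx": .., "ry": .., "rz": .., "jaw": ..}, ...]. A call has exactly 5 rows; each row shifts and turns the commanded pose from where the row before left it, along the tool's axes as they then stand; what a row does not reach is not made up. A row lasts 1/10 s, in which the tool goes at most 50 mm and 8.59 degrees, less where a joint would pass 70% of its speed; a pose out of reach is approached as far as the arm can. A call is refused whole if a number of a shift passes 5 or a number of a turn 0.15, either way. A call with a gripper value outside its range is refused whole. The fingers move at their own pace and stop on an object; "grip_force" is the grip in N (left out, the last holds). Time passes only in rows, so rows that do not move let the fingers close, or fill a call up. It gives the time, the measured TCP pose, the force, the opening and the grip force at its end, in the units of the state.
- get_state(): the state, without advancing time (a new reading comes with each control period).
- snapshot(name): name is "scene" or "top" or "wrist"; returns a dict with "img" (384x512x3 uint8, red, green, blue), "vertical_fov" (degrees; the focal length in pixels is half the picture's height over the tangent of half this angle, whatever the lens; pixels are square), "cx", "cy" (the principal point, pixels), "D" ([k1, k2, p1, p2, k3] as OpenCV has them; the pictures are not rectified), "extrinsics" (4x4, takes a point from camera to world coordinates). Camera axes: x right, y up, looking along -z (the intrinsics and any distortion apply to the point x, -y, -z); pixel columns grow to the right and rows downward; lengths in m; the calibration is good to about 2 mm. A picture is of the moment at which its call begins. There is no depth.
- finish_job(): hands the job in; it is judged then, once.
The state is a dict: "clock": time; "q": joint angles; "qd": joint speeds; "joint_torque": joint torques, N m; "tool_pos": TCP position; "eef_rot": TCP orientation; "contact_force": force on the tool from outside, world axes, zero at the start; "moment": the same for the moment, N m; "opening": opening from 0.0 (shut) to 1.0 (fully open); "finger_force": force on a finger pad.
Only numpy, scipy, OpenCV 4.12 (cv2) and the standard library are available. Lean on these libraries where they do the work, as an engineer would, in place of code of your own. Each camera call takes 0.05 s, during which the arm holds its last target. There are 200 camera calls.

## Working session

There is one attempt and no reset: what is moved stays moved. The work goes in short steps, Python scripts to look and compute and a tool call to move; the robot and the scene stay as the last step left them, time stands still between calls to the robot, and variables do not carry over. Pictures are saved under pics/ and viewed, at most 14 in all, crops included, and the job is handed in when it is done.

Besides the shell and the picture viewer there is one more tool, called by a JSON object that holds its "fn" and its "kwargs", one argument or row to a line. send_rows: Moves the arm, as the interface text tells. Its arguments: {"type":"object","properties":{"motion":{"type":"array"},"grip_force":{"type":"number"}},"required":["motion"]}

```bash
mkdir -p pics; cat > h.py <<'E'
import numpy as np, cv2
from plant import *
from scipy.spatial.transform import Rotation as R
def cam(s):
    f=s["img"].shape[0]/2/np.tan(np.radians(s["vertical_fov"])/2)
    K=np.array([[f,0,s["cx"]],[0,f,s["cy"]],[0,0,1.]]); return K,np.array(s["D"],float),np.array(s["extrinsics"])
def px2w(s,uv,z):
    K,D,T=cam(s); uv=np.array(uv,float).reshape(-1,1,2)
    n=cv2.undistortPoints(uv,K,D)[:,0]
    d=np.c_[n[:,0],-n[:,1],-np.ones(len(n))]@T[:3,:3].T
    o=T[:3,3]; return o+d*((z-o[2])/d[:,2])[:,None]
def w2px(s,P):
    K,D,T=cam(s); P=(np.array(P,float).reshape(-1,3)-T[:3,3])@T[:3,:3]
    return cv2.projectPoints(P*[1,-1,-1],np.zeros(3),np.zeros(3),K,D)[0][:,0]
def save(s,name,scale=1.5,crop=None):
    im=s["img"][:,:,::-1]
    if crop: u0,v0,u1,v1=crop; im=im[v0:v1,u0:u1]
    cv2.imwrite("pics/"+name,cv2.resize(im,None,fx=scale,fy=scale,interpolation=cv2.INTER_CUBIC))
def st():
    s=get_state(); print(s["clock"],"pos",np.round(s["tool_pos"],4),"\n",np.round(R.from_quat(s["eef_rot"]).as_matrix(),3),"F",np.round(s["contact_force"],1),"op",s["opening"],s["finger_force"],"q",np.round(s["q"],2)); return s
E
python3 - <<'E'
from h import *
st()
for n in("top","scene"):
    s=snapshot(n); save(s,n+"0.png"); K,D,T=cam(s); print(n,K[0,0],s["cx"],s["cy"],D,np.round(T,3))
    import pickle; pickle.dump(s,open(n+"0.pkl","wb"))
E
```

```text
0.0 pos [0.1429 0.6078 0.2489] 
 [[-0.974  0.229 -0.   ]
 [ 0.229  0.974 -0.002]
 [-0.    -0.002 -1.   ]] F [ 0.9  0.3 -0.3] op 1.003172746773739 0.0 q [-1.31  0.69 -0.19  1.57  0.16  0.9  -0.22]
top 415.7820900599171 252.34242879748666 187.0430670704275 [0.04242093 0.         0.         0.         0.        ] [[ 0.025  0.998 -0.064  0.445]
 [-1.     0.024 -0.012  0.082]
 [-0.01   0.064  0.998  1.44 ]
 [ 0.     0.     0.     1.   ]]
scene 419.5500867311911 254.46661855308355 186.31216059922687 [-0.13343433  0.          0.          0.          0.        ] [[-0.551 -0.565  0.614  1.518]
 [ 0.834 -0.365  0.413  0.729]
 [-0.01   0.74   0.673  1.181]
 [ 0.     0.     0.     1.   ]]
```

View pics/top0.png

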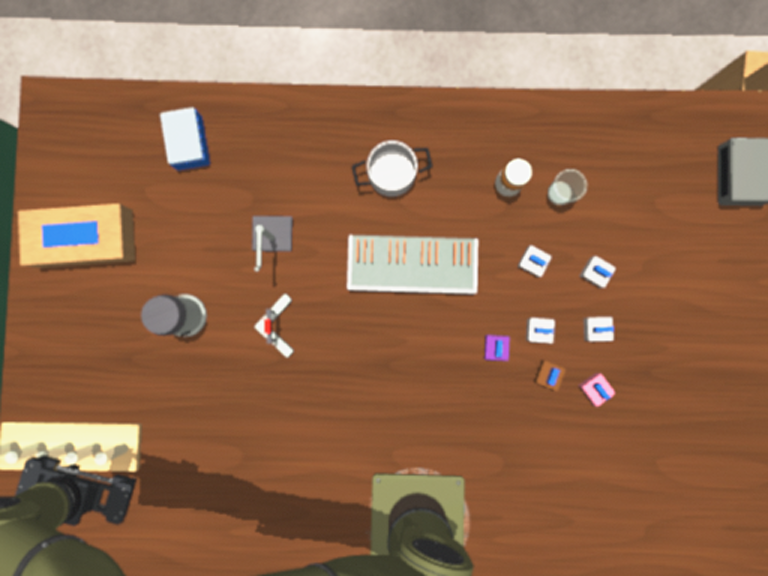

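View pics/scene0.png

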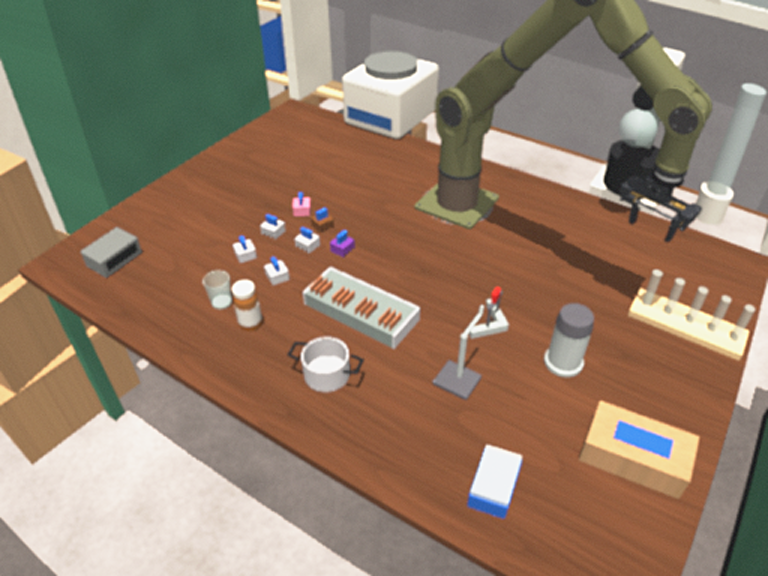

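The top view shows the dock (348–478, 236–293), the square at (272,326) with its corner pointing left, the hook at (272,233) with its arm towards the robot, and four silver sinks at (536,261), (600,271), (541,331) and (600,329). The purple, brown and pink ones are decoys.

```bash
python3 - <<'E'
from h import *
import pickle
s=pickle.load(open("top0.pkl","rb")); im=s["img"]; hsv=cv2.cvtColor(im,cv2.COLOR_RGB2HSV)
def blobs(m,z,amin=15):
    n,l,stt,c=cv2.connectedComponentsWithStats(m.astype(np.uint8))
    for i in range(1,n):
        if stt[i,4]>=amin:
            p=np.argwhere(l==i)[:,::-1]; P=px2w(s,p,z)[:,:2]; w,v=np.linalg.eigh(np.cov(P.T))
            print(np.round(c[i]*1.5),stt[i,4],np.round(px2w(s,c[i],z)[0],4),"long axis deg",np.round(np.degrees(np.arctan2(v[1,1],v[0,1])),1))
H,S,V=[hsv[...,i].astype(int) for i in range(3)]
print("blue"); blobs((H>100)&(H<125)&(S>150)&(V>90),.055)
print("red"); blobs(((H<4)|(H>176))&(S>180)&(V>120),.118,8)
def show(name,pts,z): print(name,np.round(px2w(s,np.array(pts)/1.5,z),4).tolist())
show("dock",[(348,236),(477,238),(478,293),(347,291)],.045)
show("hook base",[(253,217),(291,216),(291,249),(253,249)],.012)
show("arm",[(259,227),(257,268)],.154)
show("square outer corner/ends",[(255,326),(287,295),(291,303),(293,350),(287,357)],.022)
for nm,c,b in(("L",(150,180,310,250),0),):
    save(s,"dockcrop.png",5,(155,140,325,245))
E
```

```text
blue
[197. 151.] 132 [0.8165 0.5148 0.055 ] long axis deg 165.8
[ 69. 234.] 464 [0.6218 0.7886 0.055 ] long axis deg 95.6
[537. 260.] 26 [ 0.5883 -0.2518  0.055 ] long axis deg 64.2
[602. 271.] 28 [ 0.5676 -0.3931  0.055 ] long axis deg 61.0
[602. 329.] 17 [ 0.4395 -0.3948  0.055 ] long axis deg 95.3
[498. 348.] 31 [ 0.3915 -0.1682  0.055 ] long axis deg 177.5
[552. 376.] 38 [ 0.3333 -0.2866  0.055 ] long axis deg 158.1
[601. 391.] 32 [ 0.3051 -0.3921  0.055 ] long axis deg -140.3
red
[268. 326.] 28 [0.4282 0.3298 0.118 ] long axis deg -173.0
dock [[0.6335, 0.17, 0.045], [0.6357, -0.12, 0.045], [0.5122, -0.1241, 0.045], [0.5095, 0.1687, 0.045]]
hook base [[0.6768, 0.3927, 0.012], [0.6813, 0.305, 0.012], [0.6047, 0.3025, 0.012], [0.6025, 0.3899, 0.012]]
arm [[0.6331, 0.3486, 0.154], [0.5476, 0.3496, 0.154]]
square outer corner/ends [[0.426, 0.3766, 0.022], [0.4981, 0.3065, 0.022], [0.4801, 0.2968, 0.022], [0.374, 0.2885, 0.022], [0.3579, 0.3016, 0.022]]
```

View pics/dockcrop.png

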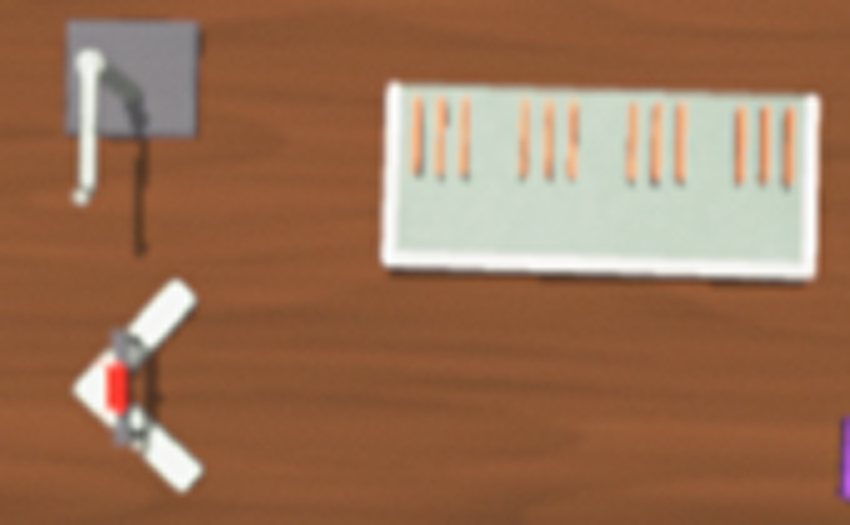

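{"fn": "send_rows", "kwargs": {
  "motion": [
    {"x": -3.4,"y": -2.06},
    {"x": -3.4,"y": -2.06},
    {"x": -3.4,"y": -2.06},
    {"x": -3.4,"y": -2.06},
    {"x": -3.4,"y": -2.06}
  ]
}}

```text
schema error: expected keys x, y, z, rx, ry, rz, jaw
```

{"fn": "send_rows", "kwargs": {
  "motion": [
    {"x": -3.4,"y": -2.06},
    {"x": -3.4,"y": -2.06},
    {"x": -3.4,"y": -2.06},
    {"x": -3.4,"y": -2.06},
    {"x": -3.4,"y": -2.06}
  ]
}}

```text
schema error: expected keys x, y, z, rx, ry, rz, jaw
```

{"fn": "send_rows", "kwargs": {
  "motion": [
    {"rz": 0.145},
    {"rz": 0.145},
    {"rz": 0.145},
    {"rz": 0.145},
    {"rz": 0.145}
  ]
}}

```text
schema error: expected keys x, y, z, rx, ry, rz, jaw
```

{"fn": "send_rows", "kwargs": {
  "motion": [
    {"rz": 0.145},
    {"rz": 0.145},
    {"rz": 0.145},
    {"rz": 0.145},
    {"rz": 0.145}
  ]
}}

```text
schema error: expected keys x, y, z, rx, ry, rz, jaw
```

All keys are needed in every row.

{"fn": "send_rows", "kwargs": {
  "motion": [
    {"x": -3.4,"y": -2.06,"z": 0,"rx": 0,"ry": 0,"rz": 0,"jaw": 8.8},
    {"x": -3.4,"y": -2.06,"z": 0,"rx": 0,"ry": 0,"rz": 0,"jaw": 8.8},
    {"x": -3.4,"y": -2.06,"z": 0,"rx": 0,"ry": 0,"rz": 0,"jaw": 8.8},
    {"x": -3.4,"y": -2.06,"z": 0,"rx": 0,"ry": 0,"rz": 0,"jaw": 8.8},
    {"x": -3.4,"y": -2.06,"z": 0,"rx": 0,"ry": 0,"rz": 0,"jaw": 8.8}
  ]
}}

```text
clock: 0.6
tool_pos: [0.2858, 0.4678, 0.2494]
eef_rot: [0.115, 0.993, -0.0, -0.0]
contact_force: [0.3, 0.5, -0.3]
opening: 1.003
finger_force: 0.0
```

{"fn": "send_rows", "kwargs": {
  "motion": [
    {"x": -3.4,"y": -2.06,"z": 0,"rx": 0,"ry": 0,"rz": 0,"jaw": 8.8},
    {"x": -3.4,"y": -2.06,"z": 0,"rx": 0,"ry": 0,"rz": 0,"jaw": 8.8},
    {"x": -3.4,"y": -2.06,"z": 0,"rx": 0,"ry": 0,"rz": 0,"jaw": 8.8},
    {"x": -3.4,"y": -2.06,"z": 0,"rx": 0,"ry": 0,"rz": 0,"jaw": 8.8},
    {"x": -3.4,"y": -2.06,"z": 0,"rx": 0,"ry": 0,"rz": 0,"jaw": 8.8}
  ]
}}

```text
clock: 1.1
tool_pos: [0.4277, 0.3287, 0.2495]
eef_rot: [0.115, 0.993, -0.0, -0.0]
contact_force: [0.0, -0.6, -0.0]
opening: 0.999
finger_force: 0.0
```

{"fn": "send_rows", "kwargs": {
  "motion": [
    {"x": 0,"y": 0,"z": 0,"rx": 0,"ry": 0,"rz": 0.145,"jaw": 8.8},
    {"x": 0,"y": 0,"z": 0,"rx": 0,"ry": 0,"rz": 0.145,"jaw": 8.8},
    {"x": 0,"y": 0,"z": 0,"rx": 0,"ry": 0,"rz": 0.145,"jaw": 8.8},
    {"x": 0,"y": 0,"z": 0,"rx": 0,"ry": 0,"rz": 0.145,"jaw": 8.8},
    {"x": 0,"y": 0,"z": 0,"rx": 0,"ry": 0,"rz": 0.145,"jaw": 8.8}
  ]
}}

```text
clock: 1.6
tool_pos: [0.4266, 0.3299, 0.2494]
eef_rot: [0.463, 0.887, -0.0, -0.0]
contact_force: [-0.8, -1.2, -0.7]
opening: 1.0
finger_force: 0.0
```

{"fn": "send_rows", "kwargs": {
  "motion": [
    {"x": 0,"y": 0,"z": 0,"rx": 0,"ry": 0,"rz": 0.145,"jaw": 8.8},
    {"x": 0,"y": 0,"z": 0,"rx": 0,"ry": 0,"rz": 0.145,"jaw": 8.8},
    {"x": 0,"y": 0,"z": 0,"rx": 0,"ry": 0,"rz": 0.145,"jaw": 8.8},
    {"x": 0,"y": 0,"z": 0,"rx": 0,"ry": 0,"rz": 0.145,"jaw": 8.8},
    {"x": 0,"y": 0,"z": 0,"rx": 0,"ry": 0,"rz": 0.145,"jaw": 8.8}
  ]
}}

```text
clock: 2.1
tool_pos: [0.4265, 0.3301, 0.2494]
eef_rot: [0.747, 0.665, -0.0, -0.0]
contact_force: [-0.0, -0.1, -0.8]
opening: 0.998
finger_force: 0.0
```

```bash
python3 -c "
from h import *
st()"
```

```text
2.1 pos [0.4265 0.3301 0.2494] 
 [[ 0.116  0.993 -0.001]
 [ 0.993 -0.116 -0.   ]
 [-0.    -0.001 -1.   ]] F [-0.  -0.1 -0.8] op 0.9977337860403327 0.0 q [-0.86  0.58  0.19  1.84 -0.16  0.74 -0.7 ]
```

{"fn": "send_rows", "kwargs": {
  "motion": [
    {"x": 0,"y": 0,"z": 0,"rx": 0,"ry": 0,"rz": 0.1435,"jaw": 8.8},
    {"x": 0,"y": 0,"z": 0,"rx": 0,"ry": 0,"rz": 0.1435,"jaw": 8.8},
    {"x": 0,"y": 0,"z": 0,"rx": 0,"ry": 0,"rz": 0.1435,"jaw": 8.8},
    {"x": 0,"y": 0,"z": 0,"rx": 0,"ry": 0,"rz": 0.1435,"jaw": 8.8},
    {"x": 0,"y": 0,"z": 0,"rx": 0,"ry": 0,"rz": 0.1435,"jaw": 8.8}
  ]
}}

```text
clock: 2.6
tool_pos: [0.4265, 0.3301, 0.2494]
eef_rot: [0.933, 0.361, -0.0, 0.0]
contact_force: [-0.4, -0.3, 0.5]
opening: 1.002
finger_force: 0.0
```

{"fn": "send_rows", "kwargs": {
  "motion": [
    {"x": 0,"y": 0,"z": 0,"rx": 0,"ry": 0,"rz": 0.1435,"jaw": 8.8},
    {"x": 0,"y": 0,"z": 0,"rx": 0,"ry": 0,"rz": 0.1435,"jaw": 8.8},
    {"x": 0,"y": 0,"z": 0,"rx": 0,"ry": 0,"rz": 0.1435,"jaw": 8.8},
    {"x": 0,"y": 0,"z": 0,"rx": 0,"ry": 0,"rz": 0.1435,"jaw": 8.8},
    {"x": 0,"y": 0,"z": 0,"rx": 0,"ry": 0,"rz": 0.1435,"jaw": 8.8}
  ]
}}

```text
clock: 3.1
tool_pos: [0.4264, 0.3302, 0.2494]
eef_rot: [1.0, 0.01, -0.0, 0.0]
contact_force: [-0.3, -0.4, 0.7]
opening: 0.996
finger_force: 0.0
```

```bash
python3 -c "
from h import *
st()
s=snapshot('wrist'); save(s,'w1.png'); print(np.round(cam(s)[2],3),cam(s)[0][0,0])
print(px2w(s,[256,192],.022))
import pickle; pickle.dump(s,open('w1.pkl','wb'))"
```

```text
3.1 pos [0.4264 0.3302 0.2494] 
 [[ 1.     0.02  -0.001]
 [ 0.02  -1.    -0.   ]
 [-0.001  0.    -1.   ]] F [-0.3 -0.4  0.7] op 0.9955393985456972 0.0 q [-1.11  0.66  0.63  1.85 -0.52  0.81 -1.76]
[[ 0.019  0.962  0.272  0.496]
 [-1.     0.018  0.006  0.332]
 [ 0.001 -0.272  0.962  0.384]
 [ 0.     0.     0.     1.   ]] 323.0728101055856
[[0.39057927 0.33449956 0.022     ]]
```

View pics/w1.png

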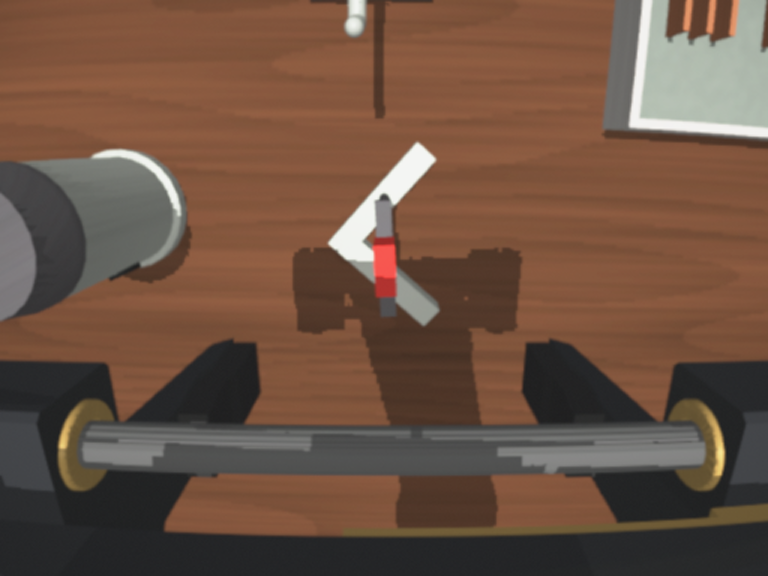

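The wrist view shows the red grip's top face with its centre at (385,255), the legs below it, and the dock's left front corner at about (604,136) at bench level and (629,127) at the top.

```bash
python3 - <<'E'
from h import *
import pickle
s=pickle.load(open("w1.pkl","rb"))
f=lambda p,z: np.round(px2w(s,np.array(p)/1.5,z),4).tolist()
print("grip",f([(385,255),(385,239),(386,271)],.118))
o,a,b=[np.array(x) for x in f([(329,242),(418,142),(437,158)],.022)]
print("legs",o,a,b,"y leg deg",np.degrees(np.arctan2(*(a-o)[1::-1])), np.linalg.norm(a-o))
print("dock corner bench",f([(604,136)],0),"top",f([(629,127),(650,0),(768,136)],.045))
print("hook tip",f([(354,25)],.168))
E
```

```text
grip [[0.4378, 0.3335, 0.118], [0.4469, 0.3336, 0.118], [0.4286, 0.3328, 0.118]]
legs [0.4261 0.3768 0.022 ] [0.5007 0.3117 0.022 ] [0.4897 0.2975 0.022 ] y leg deg -41.10971229729194 0.0990109589893968
dock corner bench [[0.5101, 0.1661, 0.0]] top [[0.5153, 0.1684, 0.045], [0.5976, 0.1628, 0.045], [0.5153, 0.0624, 0.045]]
hook tip [[0.5454, 0.3475, 0.168]]
```

{"fn": "send_rows", "kwargs": {
  "motion": [
    {"x": 0.2,"y": -0.27,"z": 2.98,"rx": 0,"ry": 0,"rz": -0.02,"jaw": 6},
    {"x": 0,"y": 0,"z": 2.98,"rx": 0,"ry": 0,"rz": 0,"jaw": 6},
    {"x": 0,"y": 0,"z": 2.98,"rx": 0,"ry": 0,"rz": 0,"jaw": 6},
    {"x": 0,"y": 0,"z": 2.98,"rx": 0,"ry": 0,"rz": 0,"jaw": 6},
    {"x": 0,"y": 0,"z": 2.98,"rx": 0,"ry": 0,"rz": 0,"jaw": 6}
  ],
  "grip_force": 40
}}

```text
clock: 3.65
tool_pos: [0.4285, 0.3331, 0.0994]
eef_rot: [1.0, 0.024, -0.0, -0.0]
contact_force: [0.7, 0.8, -0.1]
opening: 0.68
finger_force: 0.0
```

{"fn": "send_rows", "kwargs": {
  "motion": [
    {"x": 0,"y": 0,"z": 0,"rx": 0,"ry": 0,"rz": 0,"jaw": 3},
    {"x": 0,"y": 0,"z": 0,"rx": 0,"ry": 0,"rz": 0,"jaw": 0.5},
    {"x": 0,"y": 0,"z": 0,"rx": 0,"ry": 0,"rz": 0,"jaw": 0.5},
    {"x": 0,"y": 0,"z": 0,"rx": 0,"ry": 0,"rz": 0,"jaw": 0.5},
    {"x": 0,"y": 0,"z": 0,"rx": 0,"ry": 0,"rz": 0,"jaw": 0.5}
  ]
}}

```text
clock: 4.15
tool_pos: [0.4292, 0.3334, 0.1018]
eef_rot: [1.0, 0.023, 0.001, -0.001]
contact_force: [0.2, 0.1, 0.5]
opening: 0.245
finger_force: 0.0
```

{"fn": "send_rows", "kwargs": {
  "motion": [
    {"x": 0,"y": 0,"z": 0,"rx": 0,"ry": 0,"rz": 0,"jaw": 0.5},
    {"x": 0,"y": 0,"z": 0,"rx": 0,"ry": 0,"rz": 0,"jaw": 0.5},
    {"x": 0,"y": 0,"z": -1,"rx": 0,"ry": 0,"rz": 0,"jaw": 0.5},
    {"x": 0,"y": 0,"z": -4,"rx": 0,"ry": 0,"rz": 0,"jaw": 0.5},
    {"x": 0,"y": 0,"z": -4,"rx": 0,"ry": 0,"rz": 0,"jaw": 0.5}
  ]
}}

```text
clock: 4.65
tool_pos: [0.4279, 0.3321, 0.1914]
eef_rot: [1.0, 0.023, -0.001, 0.001]
contact_force: [0.3, 0.6, -1.6]
opening: 0.132
finger_force: 39.9
```

```bash
python3 -c "
from h import *
st()
s=snapshot('wrist'); save(s,'w2.png')
import pickle; pickle.dump(s,open('w2.pkl','wb'))"
```

```text
4.65 pos [0.4279 0.3321 0.1914] 
 [[ 0.999  0.045 -0.002]
 [ 0.045 -0.999 -0.002]
 [-0.002  0.002 -1.   ]] F [ 0.3  0.6 -1.6] op 0.13198657158107394 39.92727281525731 q [-1.06  0.73  0.55  1.9  -0.59  0.68 -1.68]
```

View pics/w2.png

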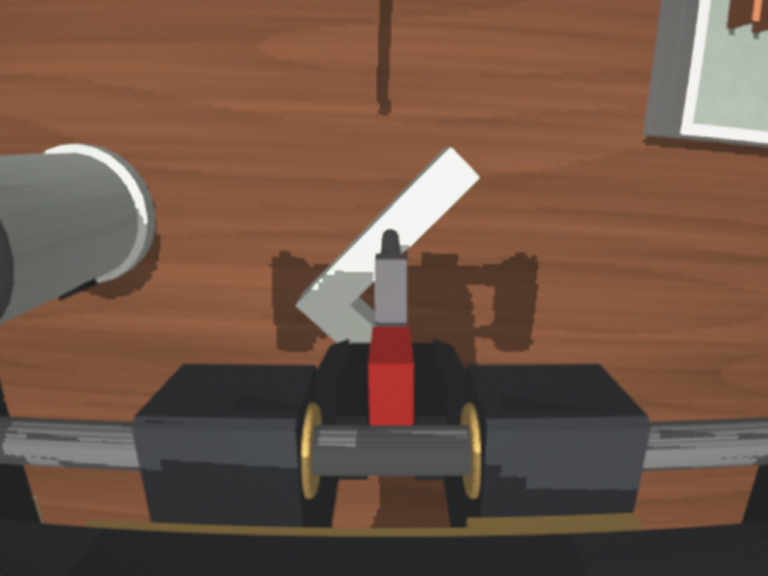

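The square is held. I'll work out its pose in the tool from the outer corner (297,304) and leg end (451,147),(479,177), and re-measure the dock corner at (646,136) on the bench.

```bash
python3 - <<'E'
from h import *
import pickle
s=pickle.load(open("w2.pkl","rb"))
f=lambda p,z: px2w(s,np.array(p)/1.5,z)
z=.1914-.101+.022
o,a,b=f([(297,304),(451,147),(479,177)],z)
print(o,a,b,np.linalg.norm(a-o),np.linalg.norm(a-b),"yleg deg",np.degrees(np.arctan2(*(a-o)[1::-1])),np.degrees(np.arctan2(*(b-a)[1::-1])))
y=np.radians(-87.4); print("origin",o[:2]+.0445*np.array([np.cos(y),np.sin(y)]))
print("corner",f([(646,136)],0),f([(682,133)],.045),f([(708,0),(768,143)],.045))
t=pickle.load(open("top0.pkl","rb"))
for yaw in (0,.009):
  for c in ((.572,.023),):
    P=[[c[0]+x*np.cos(yaw)-yy*np.sin(yaw),c[1]+x*np.sin(yaw)+yy*np.cos(yaw),.045] for x,yy in((-.06,.144),(-.06,-.144),(.06,-.144),(.06,.144))]
    print((w2px(t,P)*1.5).round(1).tolist())
g=t["img"][:,:,1].astype(int)
print("rows right col", [ (c,[ (r,g[r,c]) for r in range(190,202)]) for c in (240,300)])
E
```

```text
[0.42551976 0.37534445 0.1124    ] [0.49886958 0.3093361  0.1124    ] [0.48687    0.29625439 0.1124    ] 0.09867775084533813 0.017751649349910477 yleg deg -41.98441644753858 -132.5295032044517
origin [0.42753841 0.33089026]
corner [[0.51461142 0.16578244 0.        ]] [[0.51559682 0.16764532 0.045     ]] [[0.5887293  0.1632024  0.045     ]
 [0.51467756 0.11128048 0.045     ]]
[[347.8, 289.9], [476.6, 293.0], [477.4, 239.6], [349.3, 236.7]]
[[348.0, 290.5], [476.9, 292.5], [477.2, 239.1], [349.0, 237.3]]
rows right col [(240, [(190, np.int64(233)), (191, np.int64(244)), (192, np.int64(238)), (193, np.int64(162)), (194, np.int64(79)), (195, np.int64(70)), (196, np.int64(83)), (197, np.int64(87)), (198, np.int64(86)), (199, np.int64(85)), (200, np.int64(86)), (201, np.int64(86))]), (300, [(190, np.int64(215)), (191, np.int64(219)), (192, np.int64(237)), (193, np.int64(246)), (194, np.int64(233)), (195, np.int64(138)), (196, np.int64(64)), (197, np.int64(76)), (198, np.int64(90)), (199, np.int64(90)), (200, np.int64(88)), (201, np.int64(87))])]
```

```bash
python3 - <<'E'
from h import *
import pickle
s=pickle.load(open("top0.pkl","rb")); g=cv2.cvtColor(s["img"],cv2.COLOR_RGB2GRAY).astype(float)
def edge(line,thr):  # first crossing from dark to bright, subpixel
    i=np.argmax(line>thr); return i-1+(thr-line[i-1])/(line[i]-line[i-1])
thr=150
def rep(n,p,swap=False):
    P=px2w(s,p,.045)[:,:2]; 
    if swap: k=np.polyfit(P[:,0],P[:,1],1); print(n,"y at x=.57",np.polyval(k,.57),"yaw",k[0])
    else: k=np.polyfit(P[:,1],P[:,0],1); print(n,"x at y=.023",np.polyval(k,.023),"yaw",-k[0], "resid",np.std(P[:,0]-np.polyval(k,P[:,1])))
c=range(238,313)
rep("front",[(u,205-edge(g[205:180:-1,u],thr)) for u in c])
rep("rear",[(u,150+edge(g[150:170,u],thr)) for u in c])
r=range(163,190)
rep("left",[(222+edge(g[v,222:245],thr),v) for v in r],True)
rep("right",[(328-edge(g[v,328:305:-1],thr),v) for v in r],True)
hsv=cv2.cvtColor(s["img"],cv2.COLOR_RGB2HSV); m=((hsv[...,0]<18)&(hsv[...,1]>90)); m[:,:233]=0;m[:,317:]=0;m[:159]=0;m[182:]=0
n,l,stt,cc=cv2.connectedComponentsWithStats(m.astype(np.uint8))
for i in range(1,n):
    if stt[i,4]>15: print(np.round(px2w(s,cc[i],.067)[0],4),stt[i,4])
E
```

```text
front x at y=.023 0.5122882178603242 yaw -0.0044716542718853634 resid 0.0001797242078985335
rear x at y=.023 0.6365197018948607 yaw -0.007309903337884819 resid 0.00027761825094978714
left y at x=.57 0.17189056675848166 yaw -0.0087510740044221
right y at x=.57 -0.1223819859610308 yaw 0.0007207027452474199
[ 0.5958 -0.0107  0.067 ] 21
[ 0.5987 -0.0266  0.067 ] 27
[ 0.5979 -0.0662  0.067 ] 27
[ 0.5999 -0.0826  0.067 ] 27
[ 0.5995 -0.0992  0.067 ] 28
```

{"fn": "send_rows", "kwargs": {
  "motion": [
    {"x": 0,"y": 0,"z": 0,"rx": 0,"ry": 0,"rz": -0.1223,"jaw": 0.5},
    {"x": 0,"y": 0,"z": 0,"rx": 0,"ry": 0,"rz": -0.1223,"jaw": 0.5},
    {"x": 0,"y": 0,"z": 0,"rx": 0,"ry": 0,"rz": -0.1223,"jaw": 0.5},
    {"x": 0,"y": 0,"z": 0,"rx": 0,"ry": 0,"rz": -0.1223,"jaw": 0.5},
    {"x": 0,"y": 0,"z": 0,"rx": 0,"ry": 0,"rz": -0.1223,"jaw": 0.5}
  ]
}}

```text
clock: 5.2
tool_pos: [0.4284, 0.3325, 0.1909]
eef_rot: [0.946, 0.325, -0.0, 0.0]
contact_force: [-0.5, 0.1, -2.0]
opening: 0.135
finger_force: 39.9
```

{"fn": "send_rows", "kwargs": {
  "motion": [
    {"x": 0,"y": 0,"z": 0,"rx": 0,"ry": 0,"rz": -0.1223,"jaw": 0.5},
    {"x": -1.35,"y": 4.38,"z": 0,"rx": 0,"ry": 0,"rz": 0,"jaw": 0.5},
    {"x": -1.35,"y": 4.38,"z": 0,"rx": 0,"ry": 0,"rz": 0,"jaw": 0.5},
    {"x": -1.35,"y": 4.38,"z": 0,"rx": 0,"ry": 0,"rz": 0,"jaw": 0.5},
    {"x": -1.35,"y": 4.38,"z": 0,"rx": 0,"ry": 0,"rz": 0,"jaw": 0.5}
  ]
}}

```text
clock: 5.7
tool_pos: [0.5138, 0.1684, 0.1909]
eef_rot: [0.925, 0.38, -0.0, 0.0]
contact_force: [1.2, 0.3, -2.6]
opening: 0.133
finger_force: 39.9
```

```bash
python3 -c "
from h import *
S=st(); R_=R.from_quat(S['eef_rot']).as_matrix(); print('yaw y',np.degrees(np.arctan2(R_[1,1],R_[0,1])))
s=snapshot('wrist'); save(s,'w3.png')
import pickle; pickle.dump(s,open('w3.pkl','wb'))"
```

```text
5.7 pos [0.5138 0.1684 0.1909] 
 [[ 0.711  0.703 -0.   ]
 [ 0.703 -0.711 -0.001]
 [-0.001  0.    -1.   ]] F [ 1.2  0.3 -2.6] op 0.13257470496709595 39.92945669218898 q [-0.58  0.68  0.29  1.9  -0.32  0.61 -0.87]
yaw y -45.32529780360381
```

View pics/w3.png

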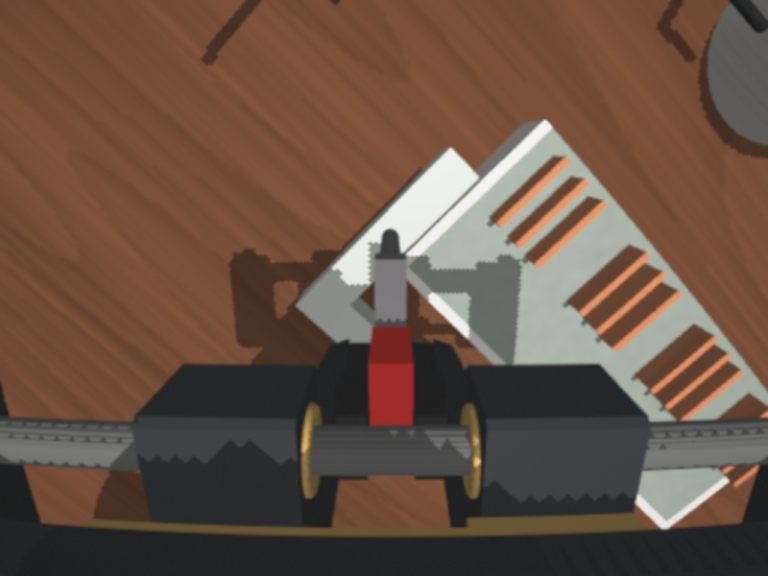

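The wrist view shows the dock's left top edge from (410,248) to (545,121), its front top edge from (430,295) to (665,527), and the right front corner at (665,527).

```bash
python3 - <<'E'
from h import *
import pickle
s=pickle.load(open("w3.pkl","rb"))
P=px2w(s,np.array([(410,248),(545,121),(430,295),(497,361),(665,527),(727,480)])/1.5,.045)[:,:2]; print(P.round(4))
a=lambda v:np.degrees(np.arctan2(v[1],v[0]))
print("left dir",a(P[1]-P[0]),"front dir",a(P[4]-P[2])+90)
A=np.array([P[1]-P[0],-(P[4]-P[2])]).T; t=np.linalg.solve(A,P[2]-P[0]); print("corner",P[0]+t[0]*(P[1]-P[0]))
E
```

```text
[[ 0.5307  0.1692]
 [ 0.6348  0.1669]
 [ 0.5188  0.14  ]
 [ 0.5182  0.0782]
 [ 0.5166 -0.1171]
 [ 0.5736 -0.1177]]
left dir -1.2648374823338622 front dir -0.4821579482377416
corner [0.51901825 0.1694342 ]
```

{"fn": "send_rows", "kwargs": {
  "motion": [
    {"x": 0,"y": 0,"z": 2.9,"rx": 0,"ry": 0,"rz": 0,"jaw": 0.5},
    {"x": 0,"y": 0,"z": 2.9,"rx": 0,"ry": 0,"rz": 0,"jaw": 0.5},
    {"x": 0,"y": 0,"z": 2.9,"rx": 0,"ry": 0,"rz": 0,"jaw": 0.5},
    {"x": 0,"y": 0,"z": 0,"rx": 0,"ry": 0,"rz": 0,"jaw": 0.5},
    {"x": 0,"y": 0,"z": 0,"rx": 0,"ry": 0,"rz": 0,"jaw": 0.5}
  ]
}}

```text
clock: 6.25
tool_pos: [0.5131, 0.1701, 0.104]
eef_rot: [0.925, 0.38, -0.001, 0.0]
contact_force: [-0.0, 0.3, -2.7]
opening: 0.133
finger_force: 40.0
```

{"fn": "send_rows", "kwargs": {
  "motion": [
    {"x": 0,"y": 0.4,"z": 0,"rx": 0,"ry": 0,"rz": 0,"jaw": 0.5},
    {"x": 0,"y": 0.4,"z": 0,"rx": 0,"ry": 0,"rz": 0,"jaw": 0.5},
    {"x": 0,"y": 0.4,"z": 0,"rx": 0,"ry": 0,"rz": 0,"jaw": 0.5},
    {"x": 0,"y": 0,"z": 0,"rx": 0,"ry": 0,"rz": 0,"jaw": 0.5},
    {"x": 0,"y": 0,"z": 0,"rx": 0,"ry": 0,"rz": 0,"jaw": 0.5}
  ]
}}

```text
clock: 6.75
tool_pos: [0.5221, 0.1617, 0.104]
eef_rot: [0.925, 0.38, 0.0, -0.0]
contact_force: [-1.1, -0.4, -2.8]
opening: 0.132
finger_force: 40.0
```

{"fn": "send_rows", "kwargs": {
  "motion": [
    {"x": 0,"y": 0.2,"z": 0,"rx": 0,"ry": 0,"rz": 0,"jaw": 0.5},
    {"x": 0,"y": 0.2,"z": 0,"rx": 0,"ry": 0,"rz": 0,"jaw": 0.5},
    {"x": 0,"y": 0.2,"z": 0,"rx": 0,"ry": 0,"rz": 0,"jaw": 0.5},
    {"x": 0,"y": 0,"z": 0,"rx": 0,"ry": 0,"rz": 0,"jaw": 0.5},
    {"x": 0,"y": 0,"z": 0,"rx": 0,"ry": 0,"rz": 0,"jaw": 0.5}
  ]
}}

```text
clock: 7.25
tool_pos: [0.5262, 0.1575, 0.1037]
eef_rot: [0.925, 0.38, -0.0, -0.0]
contact_force: [-0.5, -0.4, -2.8]
opening: 0.135
finger_force: 40.0
```

{"fn": "send_rows", "kwargs": {
  "motion": [
    {"x": 0,"y": 0.1,"z": 0,"rx": 0,"ry": 0,"rz": 0,"jaw": 0.5},
    {"x": 0,"y": 0.1,"z": 0,"rx": 0,"ry": 0,"rz": 0,"jaw": 0.5},
    {"x": 0,"y": 0.1,"z": 0,"rx": 0,"ry": 0,"rz": 0,"jaw": 0.5},
    {"x": 0,"y": 0,"z": 0,"rx": 0,"ry": 0,"rz": 0,"jaw": 0.5},
    {"x": 0,"y": 0,"z": 0,"rx": 0,"ry": 0,"rz": 0,"jaw": 0.5}
  ]
}}

```text
clock: 7.75
tool_pos: [0.5283, 0.1554, 0.1037]
eef_rot: [0.925, 0.38, 0.0, -0.0]
contact_force: [0.8, 0.6, -1.6]
opening: 0.132
finger_force: 40.0
```

{"fn": "send_rows", "kwargs": {
  "motion": [
    {"x": 0,"y": 0.1,"z": 0,"rx": 0,"ry": 0,"rz": 0,"jaw": 0.5},
    {"x": 0,"y": 0.1,"z": 0,"rx": 0,"ry": 0,"rz": 0,"jaw": 0.5},
    {"x": 0,"y": 0,"z": 0,"rx": 0,"ry": 0,"rz": 0,"jaw": 0.5},
    {"x": 0,"y": 0,"z": 0,"rx": 0,"ry": 0,"rz": 0,"jaw": 0.5},
    {"x": 0,"y": 0,"z": 0,"rx": 0,"ry": 0,"rz": 0,"jaw": 0.5}
  ]
}}

```text
clock: 8.25
tool_pos: [0.5294, 0.1544, 0.1036]
eef_rot: [0.925, 0.38, -0.0, -0.0]
contact_force: [-0.9, 1.9, -1.0]
opening: 0.136
finger_force: 40.0
```

{"fn": "send_rows", "kwargs": {
  "motion": [
    {"x": 0.07,"y": 0.07,"z": 0,"rx": 0,"ry": 0,"rz": 0,"jaw": 0.5},
    {"x": 0.07,"y": 0.07,"z": 0,"rx": 0,"ry": 0,"rz": 0,"jaw": 0.5},
    {"x": 0,"y": 0.05,"z": 0,"rx": 0,"ry": 0,"rz": 0,"jaw": 0.5},
    {"x": 0,"y": 0,"z": 0,"rx": 0,"ry": 0,"rz": 0,"jaw": 0.5},
    {"x": 0,"y": 0,"z": 0,"rx": 0,"ry": 0,"rz": 0,"jaw": 0.5}
  ]
}}

```text
clock: 8.75
tool_pos: [0.5304, 0.1542, 0.1035]
eef_rot: [0.925, 0.38, -0.001, -0.001]
contact_force: [-3.9, 2.2, -0.8]
opening: 0.135
finger_force: 40.2
```

{"fn": "send_rows", "kwargs": {
  "motion": [
    {"x": 0.07,"y": 0.07,"z": 0,"rx": 0,"ry": 0,"rz": 0,"jaw": 0.5},
    {"x": 0,"y": 0.05,"z": 0,"rx": 0,"ry": 0,"rz": 0,"jaw": 0.5},
    {"x": 0,"y": 0,"z": 0,"rx": 0,"ry": 0,"rz": 0,"jaw": 0.5},
    {"x": 0,"y": 0,"z": 0,"rx": 0,"ry": 0,"rz": 0,"jaw": 0.5},
    {"x": 0,"y": 0,"z": 0,"rx": 0,"ry": 0,"rz": 0,"jaw": 0.5}
  ]
}}

```text
clock: 9.25
tool_pos: [0.5308, 0.1541, 0.1034]
eef_rot: [0.925, 0.38, -0.002, -0.001]
contact_force: [-5.7, 2.6, 0.3]
opening: 0.132
finger_force: 40.3
```

{"fn": "send_rows", "kwargs": {
  "motion": [
    {"x": -0.07,"y": 0.07,"z": 0,"rx": 0,"ry": 0,"rz": 0,"jaw": 0.5},
    {"x": -0.07,"y": 0.07,"z": 0,"rx": 0,"ry": 0,"rz": 0,"jaw": 0.5},
    {"x": 0,"y": 0.1,"z": 0,"rx": 0,"ry": 0,"rz": 0,"jaw": 0.5},
    {"x": 0,"y": 0,"z": 0,"rx": 0,"ry": 0,"rz": 0,"jaw": 0.5},
    {"x": 0,"y": 0,"z": 0,"rx": 0,"ry": 0,"rz": 0,"jaw": 0.5}
  ]
}}

```text
clock: 9.75
tool_pos: [0.5311, 0.1531, 0.1032]
eef_rot: [0.925, 0.381, -0.002, -0.003]
contact_force: [-5.7, 4.7, 0.9]
opening: 0.134
finger_force: 40.6
```

{"fn": "send_rows", "kwargs": {
  "motion": [
    {"x": 0,"y": 0.1,"z": 0,"rx": 0,"ry": 0,"rz": 0,"jaw": 0.5},
    {"x": 0,"y": 0,"z": 0,"rx": 0,"ry": 0,"rz": 0,"jaw": 0.5},
    {"x": 0,"y": 0,"z": 0,"rx": 0,"ry": 0,"rz": 0,"jaw": 0.5},
    {"x": 0,"y": 0,"z": 0,"rx": 0,"ry": 0,"rz": 0,"jaw": 0.5},
    {"x": 0,"y": 0,"z": 0,"rx": 0,"ry": 0,"rz": 0,"jaw": 0.5}
  ]
}}

```text
clock: 10.25
tool_pos: [0.5314, 0.1528, 0.1032]
eef_rot: [0.924, 0.381, -0.003, -0.003]
contact_force: [-6.6, 6.2, 0.7]
opening: 0.134
finger_force: 40.8
```

{"fn": "send_rows", "kwargs": {
  "motion": [
    {"x": 0,"y": 0,"z": 0,"rx": 0,"ry": 0,"rz": 0,"jaw": 0.5},
    {"x": 0,"y": 0,"z": 0,"rx": 0,"ry": 0,"rz": 0,"jaw": 0.5},
    {"x": 0,"y": 0,"z": 0,"rx": 0,"ry": 0,"rz": 0,"jaw": 0.5},
    {"x": 0,"y": 0,"z": 0,"rx": 0,"ry": 0,"rz": 0,"jaw": 0.5},
    {"x": 0,"y": 0,"z": 0,"rx": 0,"ry": 0,"rz": 0,"jaw": 0.5}
  ]
}}

```text
clock: 10.75
tool_pos: [0.5314, 0.1529, 0.1032]
eef_rot: [0.924, 0.381, -0.003, -0.003]
contact_force: [-7.5, 7.0, 0.2]
opening: 0.135
finger_force: 40.8
```

```bash
python3 -c "
from h import *
S=st(); print(S['moment']); R_=R.from_quat(S['eef_rot']).as_matrix(); print('yaw y',np.degrees(np.arctan2(R_[1,1],R_[0,1])))
s=snapshot('wrist'); save(s,'w4.png',4,(190,70,370,220))
import pickle; pickle.dump(s,open('w4.pkl','wb'))"
```

```text
10.75 pos [0.5314 0.1529 0.1032] 
 [[ 0.709  0.705 -0.007]
 [ 0.705 -0.709  0.003]
 [-0.003 -0.007 -1.   ]] F [-7.5  7.   0.2] op 0.13530963591178183 40.78692086040974 q [-0.48  0.83  0.2   1.91 -0.36  0.45 -0.8 ]
[ 1.81421298  1.98900765 -0.07753557]
yaw y -45.1831860662198
```

View pics/w4.png

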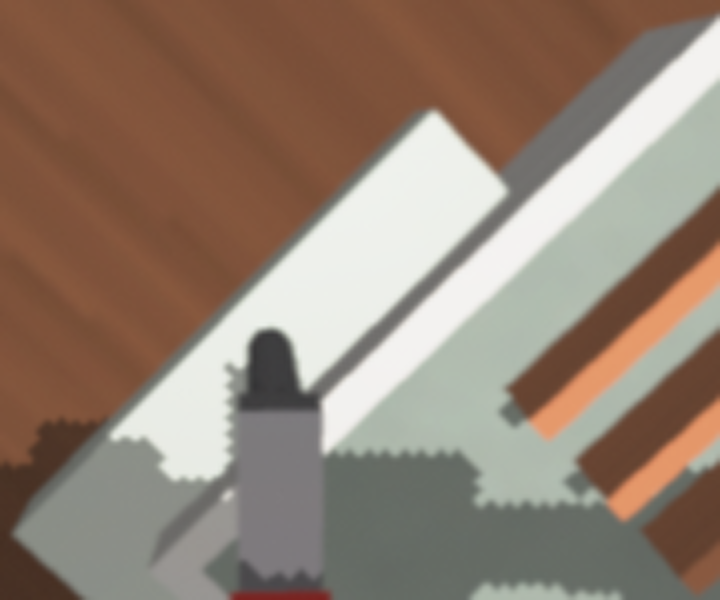

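The left leg lies flush along the left panel. It was held about 2 s at 7 N on both faces. Next is the right corner.

{"fn": "send_rows", "kwargs": {
  "motion": [
    {"x": 0,"y": -1.2,"z": 0,"rx": 0,"ry": 0,"rz": 0,"jaw": 0.5},
    {"x": 0,"y": -1.3,"z": 0,"rx": 0,"ry": 0,"rz": 0,"jaw": 0.5},
    {"x": 0,"y": 0,"z": -3,"rx": 0,"ry": 0,"rz": 0,"jaw": 0.5},
    {"x": 0,"y": 0,"z": -3,"rx": 0,"ry": 0,"rz": 0,"jaw": 0.5},
    {"x": 0,"y": 0,"z": -3,"rx": 0,"ry": 0,"rz": 0,"jaw": 0.5}
  ]
}}

```text
clock: 11.3
tool_pos: [0.5176, 0.1674, 0.1948]
eef_rot: [0.925, 0.38, 0.001, 0.001]
contact_force: [0.3, -0.4, -3.4]
opening: 0.132
finger_force: 40.0
```

{"fn": "send_rows", "kwargs": {
  "motion": [
    {"x": -3,"y": 2.97,"z": 0,"rx": 0,"ry": 0,"rz": 0,"jaw": 0.5},
    {"x": -3,"y": 2.97,"z": 0,"rx": 0,"ry": 0,"rz": 0,"jaw": 0.5},
    {"x": -3,"y": 2.97,"z": 0,"rx": 0,"ry": 0,"rz": 0,"jaw": 0.5},
    {"x": -3,"y": 2.97,"z": 0,"rx": 0,"ry": 0,"rz": 0,"jaw": 0.5},
    {"x": -3,"y": 2.97,"z": 0,"rx": 0,"ry": 0,"rz": 0,"jaw": 0.5}
  ]
}}

```text
clock: 11.8
tool_pos: [0.5153, -0.0455, 0.194]
eef_rot: [0.925, 0.38, 0.001, 0.001]
contact_force: [1.0, -0.2, -2.0]
opening: 0.135
finger_force: 40.0
```

{"fn": "send_rows", "kwargs": {
  "motion": [
    {"x": -3,"y": 2.97,"z": 0,"rx": 0,"ry": 0,"rz": 0,"jaw": 0.5},
    {"x": -3,"y": 2.97,"z": 0,"rx": 0,"ry": 0,"rz": 0,"jaw": 0.5},
    {"x": 0,"y": 0,"z": 0,"rx": 0,"ry": 0,"rz": -0.1425,"jaw": 0.5},
    {"x": 0,"y": 0,"z": 0,"rx": 0,"ry": 0,"rz": -0.1425,"jaw": 0.5},
    {"x": 0,"y": 0,"z": 0,"rx": 0,"ry": 0,"rz": -0.1425,"jaw": 0.5}
  ]
}}

```text
clock: 12.3
tool_pos: [0.5143, -0.1289, 0.1939]
eef_rot: [0.822, 0.569, 0.0, 0.001]
contact_force: [0.5, -0.2, -2.9]
opening: 0.129
finger_force: 40.0
```

{"fn": "send_rows", "kwargs": {
  "motion": [
    {"x": 0,"y": 0,"z": 0,"rx": 0,"ry": 0,"rz": -0.1425,"jaw": 0.5},
    {"x": 0,"y": 0,"z": 0,"rx": 0,"ry": 0,"rz": -0.1425,"jaw": 0.5},
    {"x": 0,"y": 0,"z": 0,"rx": 0,"ry": 0,"rz": -0.1425,"jaw": 0.5},
    {"x": 0,"y": 0,"z": 0,"rx": 0,"ry": 0,"rz": -0.1425,"jaw": 0.5},
    {"x": 0,"y": 0,"z": 0,"rx": 0,"ry": 0,"rz": -0.1425,"jaw": 0.5}
  ]
}}

```text
clock: 12.8
tool_pos: [0.5144, -0.1284, 0.1938]
eef_rot: [0.572, 0.821, -0.0, 0.001]
contact_force: [-0.7, -0.3, -3.8]
opening: 0.131
finger_force: 40.0
```

{"fn": "send_rows", "kwargs": {
  "motion": [
    {"x": 0,"y": 0,"z": 0,"rx": 0,"ry": 0,"rz": -0.1425,"jaw": 0.5},
    {"x": 0,"y": 0,"z": 0,"rx": 0,"ry": 0,"rz": -0.1425,"jaw": 0.5},
    {"x": 0,"y": 0,"z": 0,"rx": 0,"ry": 0,"rz": -0.1425,"jaw": 0.5},
    {"x": 0,"y": 0,"z": 0,"rx": 0,"ry": 0,"rz": 0,"jaw": 0.5},
    {"x": 0,"y": 0,"z": 0,"rx": 0,"ry": 0,"rz": 0,"jaw": 0.5}
  ]
}}

```text
clock: 13.3
tool_pos: [0.5141, -0.1282, 0.1937]
eef_rot: [0.389, 0.921, -0.0, 0.0]
contact_force: [0.0, -0.2, -2.4]
opening: 0.133
finger_force: 40.0
```

```bash
python3 -c "
from h import *
S=st(); R_=R.from_quat(S['eef_rot']).as_matrix(); print('yaw y',np.degrees(np.arctan2(R_[1,1],R_[0,1])))
s=snapshot('wrist'); save(s,'w5.png')
import pickle; pickle.dump(s,open('w5.pkl','wb'))"
```

```text
13.3 pos [ 0.5141 -0.1282  0.1937] 
 [[-0.698  0.716  0.001]
 [ 0.716  0.698 -0.   ]
 [-0.001  0.    -1.   ]] F [ 0.  -0.2 -2.4] op 0.13273372968959787 39.984859228134155 q [ 0.3   0.65 -0.24  1.91  0.25  0.61  0.68]
yaw y 44.2469613927704
```

View pics/w5.png

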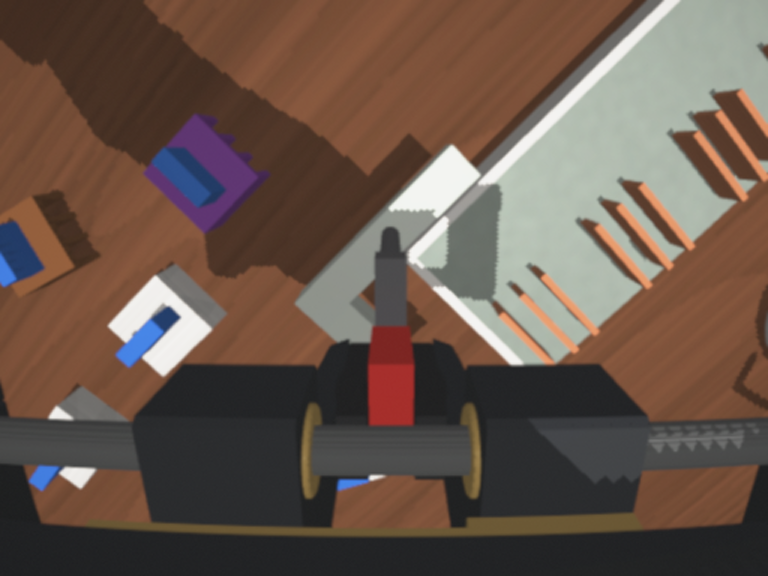

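The front top edge runs from (412,257) to (682,0) and the right edge from (410,260) to (520,365). The inner corner of the square clears the dock corner.

```bash
python3 - <<'E'
from h import *
import pickle
s=pickle.load(open("w5.pkl","rb"))
P=px2w(s,np.array([(412,253),(680,0),(408,260),(515,365)])/1.5,.045)[:,:2]; print(P.round(4))
a=lambda v:np.degrees(np.arctan2(v[1],v[0]))
print("front dir",a(P[1]-P[0])-90,"right dir",a(P[3]-P[2]))
A=np.array([P[1]-P[0],-(P[3]-P[2])]).T; t=np.linalg.solve(A,P[2]-P[0]); print("corner",P[0]+t[0]*(P[1]-P[0]))
E
```

```text
[[ 0.5167 -0.1129]
 [ 0.5219  0.0931]
 [ 0.518  -0.1176]
 [ 0.6161 -0.1186]]
front dir -1.4478794679766764 right dir -0.6235968139315272
corner [ 0.51660014 -0.11754796]
```

{"fn": "send_rows", "kwargs": {
  "motion": [
    {"x": 0,"y": 0,"z": 3,"rx": 0,"ry": 0,"rz": 0,"jaw": 0.5},
    {"x": 0,"y": 0,"z": 3,"rx": 0,"ry": 0,"rz": 0,"jaw": 0.5},
    {"x": 0,"y": 0,"z": 3,"rx": 0,"ry": 0,"rz": 0,"jaw": 0.5},
    {"x": 0.29,"y": 0.28,"z": 0,"rx": 0,"ry": 0,"rz": 0,"jaw": 0.5},
    {"x": 0,"y": 0.4,"z": 0,"rx": 0,"ry": 0,"rz": 0,"jaw": 0.5}
  ]
}}

```text
clock: 13.85
tool_pos: [0.5164, -0.1205, 0.1039]
eef_rot: [0.387, 0.922, -0.0, -0.001]
contact_force: [-0.5, -0.5, -2.5]
opening: 0.133
finger_force: 40.0
```

{"fn": "send_rows", "kwargs": {
  "motion": [
    {"x": 0,"y": 0.4,"z": 0,"rx": 0,"ry": 0,"rz": 0,"jaw": 0.5},
    {"x": 0,"y": 0.4,"z": 0,"rx": 0,"ry": 0,"rz": 0,"jaw": 0.5},
    {"x": 0,"y": 0.3,"z": 0,"rx": 0,"ry": 0,"rz": 0,"jaw": 0.5},
    {"x": 0,"y": 0.1,"z": 0,"rx": 0,"ry": 0,"rz": 0,"jaw": 0.5},
    {"x": 0,"y": 0,"z": 0,"rx": 0,"ry": 0,"rz": 0,"jaw": 0.5}
  ]
}}

```text
clock: 14.35
tool_pos: [0.5256, -0.1125, 0.104]
eef_rot: [0.387, 0.922, 0.0, 0.0]
contact_force: [0.5, 1.0, -2.5]
opening: 0.131
finger_force: 40.0
```

{"fn": "send_rows", "kwargs": {
  "motion": [
    {"x": 0,"y": 0.1,"z": 0,"rx": 0,"ry": 0,"rz": 0,"jaw": 0.5},
    {"x": 0,"y": 0.1,"z": 0,"rx": 0,"ry": 0,"rz": 0,"jaw": 0.5},
    {"x": 0,"y": 0.1,"z": 0,"rx": 0,"ry": 0,"rz": 0,"jaw": 0.5},
    {"x": 0,"y": 0,"z": 0,"rx": 0,"ry": 0,"rz": 0,"jaw": 0.5},
    {"x": 0,"y": 0,"z": 0,"rx": 0,"ry": 0,"rz": 0,"jaw": 0.5}
  ]
}}

```text
clock: 14.85
tool_pos: [0.5275, -0.1105, 0.1036]
eef_rot: [0.387, 0.922, 0.0, -0.0]
contact_force: [0.1, -0.3, -2.4]
opening: 0.131
finger_force: 40.0
```

{"fn": "send_rows", "kwargs": {
  "motion": [
    {"x": 0,"y": 0.1,"z": 0,"rx": 0,"ry": 0,"rz": 0,"jaw": 0.5},
    {"x": 0,"y": 0.1,"z": 0,"rx": 0,"ry": 0,"rz": 0,"jaw": 0.5},
    {"x": 0,"y": 0.1,"z": 0,"rx": 0,"ry": 0,"rz": 0,"jaw": 0.5},
    {"x": 0,"y": 0,"z": 0,"rx": 0,"ry": 0,"rz": 0,"jaw": 0.5},
    {"x": 0,"y": 0,"z": 0,"rx": 0,"ry": 0,"rz": 0,"jaw": 0.5}
  ]
}}

```text
clock: 15.35
tool_pos: [0.5287, -0.1086, 0.1035]
eef_rot: [0.387, 0.922, -0.0, -0.001]
contact_force: [-2.4, -0.6, -2.2]
opening: 0.13
finger_force: 40.1
```

{"fn": "send_rows", "kwargs": {
  "motion": [
    {"x": 0,"y": 0.1,"z": 0,"rx": 0,"ry": 0,"rz": 0,"jaw": 0.5},
    {"x": 0,"y": 0.1,"z": 0,"rx": 0,"ry": 0,"rz": 0,"jaw": 0.5},
    {"x": 0,"y": 0.1,"z": 0,"rx": 0,"ry": 0,"rz": 0,"jaw": 0.5},
    {"x": 0,"y": 0,"z": 0,"rx": 0,"ry": 0,"rz": 0,"jaw": 0.5},
    {"x": 0,"y": 0,"z": 0,"rx": 0,"ry": 0,"rz": 0,"jaw": 0.5}
  ]
}}

```text
clock: 15.85
tool_pos: [0.5296, -0.1071, 0.1033]
eef_rot: [0.387, 0.922, -0.001, -0.002]
contact_force: [-4.0, -1.5, -2.0]
opening: 0.134
finger_force: 40.3
```

{"fn": "send_rows", "kwargs": {
  "motion": [
    {"x": 0.07,"y": 0.07,"z": 0,"rx": 0,"ry": 0,"rz": 0,"jaw": 0.5},
    {"x": 0.07,"y": 0.07,"z": 0,"rx": 0,"ry": 0,"rz": 0,"jaw": 0.5},
    {"x": 0,"y": 0.1,"z": 0,"rx": 0,"ry": 0,"rz": 0,"jaw": 0.5},
    {"x": 0,"y": 0,"z": 0,"rx": 0,"ry": 0,"rz": 0,"jaw": 0.5},
    {"x": 0,"y": 0,"z": 0,"rx": 0,"ry": 0,"rz": 0,"jaw": 0.5}
  ]
}}

```text
clock: 16.35
tool_pos: [0.5298, -0.1051, 0.1032]
eef_rot: [0.387, 0.922, -0.002, -0.002]
contact_force: [-5.3, -3.7, -0.6]
opening: 0.133
finger_force: 40.4
```

{"fn": "send_rows", "kwargs": {
  "motion": [
    {"x": 0.07,"y": 0.07,"z": 0,"rx": 0,"ry": 0,"rz": 0,"jaw": 0.5},
    {"x": 0,"y": 0.1,"z": 0,"rx": 0,"ry": 0,"rz": 0,"jaw": 0.5},
    {"x": 0,"y": 0,"z": 0,"rx": 0,"ry": 0,"rz": 0,"jaw": 0.5},
    {"x": 0,"y": 0,"z": 0,"rx": 0,"ry": 0,"rz": 0,"jaw": 0.5},
    {"x": 0,"y": 0,"z": 0,"rx": 0,"ry": 0,"rz": 0,"jaw": 0.5}
  ]
}}

```text
clock: 16.85
tool_pos: [0.5301, -0.1045, 0.1032]
eef_rot: [0.388, 0.922, -0.003, -0.002]
contact_force: [-6.4, -4.7, -1.3]
opening: 0.133
finger_force: 40.6
```

{"fn": "send_rows", "kwargs": {
  "motion": [
    {"x": 0,"y": 0,"z": 0,"rx": 0,"ry": 0,"rz": 0,"jaw": 0.5},
    {"x": 0,"y": 0,"z": 0,"rx": 0,"ry": 0,"rz": 0,"jaw": 0.5},
    {"x": 0,"y": 0,"z": 0,"rx": 0,"ry": 0,"rz": 0,"jaw": 0.5},
    {"x": 0,"y": 0,"z": 0,"rx": 0,"ry": 0,"rz": 0,"jaw": 0.5},
    {"x": 0,"y": 0,"z": 0,"rx": 0,"ry": 0,"rz": 0,"jaw": 0.5}
  ]
}}

```text
clock: 17.35
tool_pos: [0.53, -0.1045, 0.1032]
eef_rot: [0.388, 0.922, -0.003, -0.002]
contact_force: [-5.8, -5.3, -0.8]
opening: 0.133
finger_force: 40.6
```

{"fn": "send_rows", "kwargs": {
  "motion": [
    {"x": 0,"y": 0,"z": 0,"rx": 0,"ry": 0,"rz": 0,"jaw": 0.5},
    {"x": 0,"y": 0,"z": 0,"rx": 0,"ry": 0,"rz": 0,"jaw": 0.5},
    {"x": 0,"y": 0,"z": 0,"rx": 0,"ry": 0,"rz": 0,"jaw": 0.5},
    {"x": 0,"y": 0,"z": 0,"rx": 0,"ry": 0,"rz": 0,"jaw": 0.5},
    {"x": 0,"y": 0,"z": 0,"rx": 0,"ry": 0,"rz": 0,"jaw": 0.5}
  ]
}}

```text
clock: 17.85
tool_pos: [0.5301, -0.1045, 0.1032]
eef_rot: [0.388, 0.922, -0.003, -0.002]
contact_force: [-6.1, -5.0, -1.8]
opening: 0.131
finger_force: 40.6
```

```bash
python3 -c "
from h import *
S=st(); print(S['moment']); R_=R.from_quat(S['eef_rot']).as_matrix(); print('yaw y',np.degrees(np.arctan2(R_[1,1],R_[0,1])))"
```

```text
17.85 pos [ 0.5301 -0.1045  0.1032] 
 [[-0.699  0.715 -0.007]
 [ 0.715  0.699 -0.003]
 [ 0.002 -0.007 -1.   ]] F [-6.1 -5.  -1.8] op 0.1313402027457762 40.59843799586815 q [ 0.21  0.81 -0.16  1.93  0.3   0.43  0.59]
[-1.45718016  1.81090856  0.05185182]
yaw y 44.36035531624199
```

```bash
python3 -c "
from h import *
import pickle
s=snapshot('wrist'); save(s,'w6.png',4,(190,70,370,220)); pickle.dump(s,open('w6.pkl','wb'))"
```

```text
(no output)
```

View pics/w6.png

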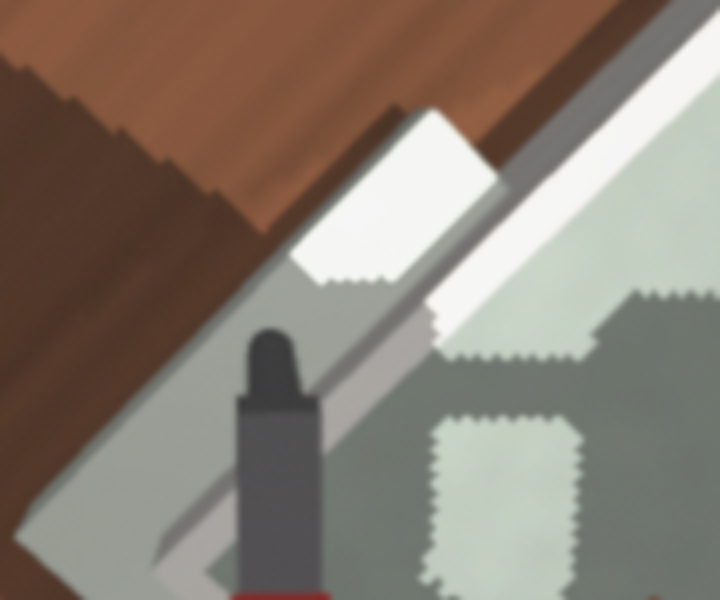

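The geometry matches the left corner and both faces were loaded. Now to the hook.

{"fn": "send_rows", "kwargs": {
  "motion": [
    {"x": 0,"y": -1.2,"z": 0,"rx": 0,"ry": 0,"rz": 0,"jaw": 0.5},
    {"x": 0,"y": -1.6,"z": 0,"rx": 0,"ry": 0,"rz": 0,"jaw": 0.5},
    {"x": 0,"y": 0,"z": -3.6,"rx": 0,"ry": 0,"rz": 0,"jaw": 0.5},
    {"x": 0,"y": 0,"z": -3.6,"rx": 0,"ry": 0,"rz": 0,"jaw": 0.5},
    {"x": 0,"y": 0,"z": -3.6,"rx": 0,"ry": 0,"rz": 0,"jaw": 0.5}
  ]
}}

```text
clock: 18.4
tool_pos: [0.5137, -0.1219, 0.2132]
eef_rot: [0.387, 0.922, 0.001, 0.001]
contact_force: [1.1, 0.1, -2.0]
opening: 0.132
finger_force: 40.0
```

{"fn": "send_rows", "kwargs": {
  "motion": [
    {"x": 0,"y": 0,"z": 0,"rx": 0,"ry": 0,"rz": 0.129,"jaw": 0.5},
    {"x": 0,"y": 0,"z": 0,"rx": 0,"ry": 0,"rz": 0.129,"jaw": 0.5},
    {"x": 0,"y": 0,"z": 0,"rx": 0,"ry": 0,"rz": 0.129,"jaw": 0.5},
    {"x": 0,"y": 0,"z": 0,"rx": 0,"ry": 0,"rz": 0.129,"jaw": 0.5},
    {"x": 0,"y": 0,"z": 0,"rx": 0,"ry": 0,"rz": 0.129,"jaw": 0.5}
  ]
}}

```text
clock: 18.9
tool_pos: [0.5139, -0.1219, 0.2122]
eef_rot: [0.661, 0.75, 0.001, 0.001]
contact_force: [-0.1, 0.5, -2.5]
opening: 0.131
finger_force: 40.0
```

{"fn": "send_rows", "kwargs": {
  "motion": [
    {"x": 0,"y": 0,"z": 0,"rx": 0,"ry": 0,"rz": 0.129,"jaw": 0.5},
    {"x": 4.6,"y": -0.52,"z": 0,"rx": 0,"ry": 0,"rz": 0,"jaw": 0.5},
    {"x": 4.6,"y": -0.52,"z": 0,"rx": 0,"ry": 0,"rz": 0,"jaw": 0.5},
    {"x": 4.6,"y": -0.52,"z": 0,"rx": 0,"ry": 0,"rz": 0,"jaw": 0.5},
    {"x": 4.6,"y": -0.52,"z": 0,"rx": 0,"ry": 0,"rz": 0,"jaw": 0.5}
  ]
}}

```text
clock: 19.4
tool_pos: [0.4925, 0.064, 0.2122]
eef_rot: [0.706, 0.708, 0.002, 0.001]
contact_force: [-0.2, 0.4, -3.3]
opening: 0.131
finger_force: 40.0
```

{"fn": "send_rows", "kwargs": {
  "motion": [
    {"x": 4.6,"y": -0.52,"z": 0,"rx": 0,"ry": 0,"rz": 0,"jaw": 0.5},
    {"x": 4.6,"y": -0.52,"z": 0,"rx": 0,"ry": 0,"rz": 0,"jaw": 0.5},
    {"x": 4.6,"y": -0.52,"z": 0,"rx": 0,"ry": 0,"rz": 0,"jaw": 0.5},
    {"x": 4.6,"y": -0.52,"z": 0,"rx": 0,"ry": 0,"rz": 0,"jaw": 0.5},
    {"x": 4.6,"y": -0.52,"z": 0,"rx": 0,"ry": 0,"rz": 0,"jaw": 0.5}
  ]
}}

```text
clock: 19.9
tool_pos: [0.4657, 0.2944, 0.2122]
eef_rot: [0.706, 0.708, 0.002, 0.0]
contact_force: [0.7, -0.0, -3.3]
opening: 0.132
finger_force: 40.0
```

```bash
python3 -c "
from h import *
import pickle
st()
s=snapshot('wrist'); save(s,'w7.png'); pickle.dump(s,open('w7.pkl','wb'));s=snapshot('top');pickle.dump(s,open('top1.pkl','wb'));s=snapshot('scene');pickle.dump(s,open('sc1.pkl','wb'))"
```

```text
19.9 pos [0.4657 0.2944 0.2122] 
 [[-0.002  1.     0.002]
 [ 1.     0.002  0.002]
 [ 0.002  0.002 -1.   ]] F [ 0.7 -0.  -3.3] op 0.13202032552687157 39.997657081112266 q [-0.69  0.64  0.07  1.84 -0.07  0.66 -0.58]
```

View pics/w7.png

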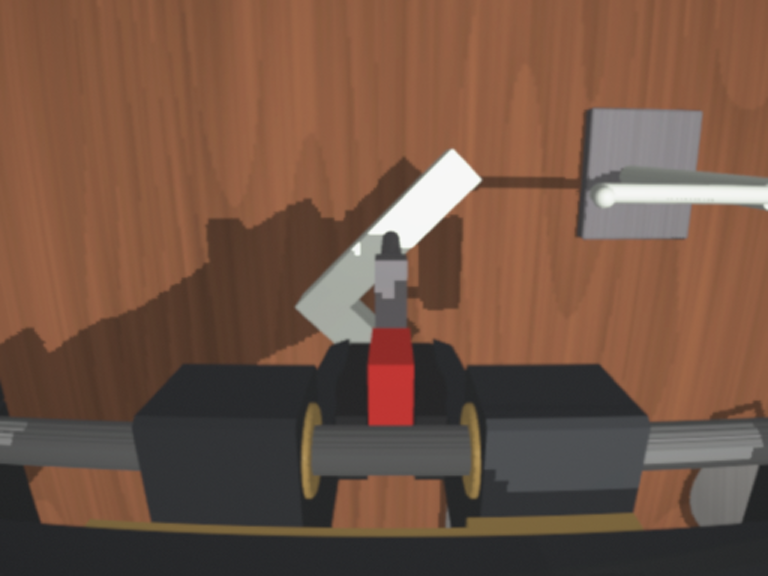

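The hook's tip is at (604,196), with the arm running right to about (760,192), and the base plate spans (593,108)–(688,238).

```bash
python3 - <<'E'
from h import *
import pickle
s=pickle.load(open("w7.pkl","rb"))
f=lambda p,z: np.round(px2w(s,np.array(p)/1.5,z),4).tolist()
print("tip",f([(604,196)],.170),"arm",f([(640,194),(740,194)],.150),"base",f([(593,108),(702,112),(688,238),(580,237)],.012))
E
```

```text
tip [[0.5438, 0.3483, 0.17]] arm [[0.5681, 0.3475, 0.15], [0.6131, 0.3486, 0.15]] base [[0.6012, 0.3925, 0.012], [0.6793, 0.3927, 0.012], [0.6817, 0.3049, 0.012], [0.6003, 0.3049, 0.012]]
```

{"fn": "send_rows", "kwargs": {
  "motion": [
    {"x": 2.7,"y": 0,"z": 0.3,"rx": 0,"ry": 0,"rz": 0,"jaw": 0.5},
    {"x": 2.7,"y": 0,"z": 0,"rx": 0,"ry": 0,"rz": 0,"jaw": 0.5},
    {"x": 0,"y": 0,"z": 0,"rx": 0,"ry": 0,"rz": 0,"jaw": 0.5},
    {"x": 0,"y": 2,"z": 0,"rx": 0,"ry": 0,"rz": 0,"jaw": 0.5},
    {"x": 0,"y": 2,"z": 0,"rx": 0,"ry": 0,"rz": 0,"jaw": 0.5}
  ]
}}

```text
clock: 20.55
tool_pos: [0.5062, 0.3448, 0.2089]
eef_rot: [0.707, 0.708, 0.0, 0.0]
contact_force: [1.1, 0.3, -2.4]
opening: 0.135
finger_force: 40.0
```

{"fn": "send_rows", "kwargs": {
  "motion": [
    {"x": 0,"y": 1.6,"z": 0,"rx": 0,"ry": 0,"rz": 0,"jaw": 0.5},
    {"x": 0,"y": 1.6,"z": 0,"rx": 0,"ry": 0,"rz": 0,"jaw": 0.5},
    {"x": 0,"y": 1.6,"z": 0,"rx": 0,"ry": 0,"rz": 0,"jaw": 0.5},
    {"x": 0,"y": 1.6,"z": 0,"rx": 0,"ry": 0,"rz": 0,"jaw": 0.5},
    {"x": 0,"y": 1.6,"z": 0,"rx": 0,"ry": 0,"rz": 0,"jaw": 0.5}
  ]
}}

```text
clock: 21.05
tool_pos: [0.5869, 0.344, 0.2087]
eef_rot: [0.707, 0.707, -0.0, 0.0]
contact_force: [0.6, -0.0, -1.7]
opening: 0.131
finger_force: 40.0
```

{"fn": "send_rows", "kwargs": {
  "motion": [
    {"x": 0,"y": 0,"z": 1,"rx": 0,"ry": 0,"rz": 0,"jaw": 0.5},
    {"x": 0,"y": 0,"z": 1,"rx": 0,"ry": 0,"rz": 0,"jaw": 0.5},
    {"x": 0,"y": 0,"z": 0.8,"rx": 0,"ry": 0,"rz": 0,"jaw": 0.5},
    {"x": 0,"y": 0,"z": 0,"rx": 0,"ry": 0,"rz": 0,"jaw": 0.5},
    {"x": 0,"y": 0,"z": 0,"rx": 0,"ry": 0,"rz": 0,"jaw": 0.5}
  ]
}}

```text
clock: 21.55
tool_pos: [0.5846, 0.3468, 0.1803]
eef_rot: [0.706, 0.708, -0.0, -0.0]
contact_force: [0.9, -0.4, -2.1]
opening: 0.129
finger_force: 40.0
```

{"fn": "send_rows", "kwargs": {
  "motion": [
    {"x": 0,"y": 0,"z": 0.2,"rx": 0,"ry": 0,"rz": 0,"jaw": 0.5},
    {"x": 0,"y": 0,"z": 0.2,"rx": 0,"ry": 0,"rz": 0,"jaw": 0.5},
    {"x": 0,"y": 0,"z": 0.2,"rx": 0,"ry": 0,"rz": 0,"jaw": 0.5},
    {"x": 0,"y": 0,"z": 0,"rx": 0,"ry": 0,"rz": 0,"jaw": 0.5},
    {"x": 0,"y": 0,"z": 0,"rx": 0,"ry": 0,"rz": 0,"jaw": 0.5}
  ]
}}

```text
clock: 22.05
tool_pos: [0.5854, 0.3466, 0.1747]
eef_rot: [0.706, 0.708, 0.0, -0.0]
contact_force: [0.7, 0.1, -2.0]
opening: 0.133
finger_force: 40.0
```

{"fn": "send_rows", "kwargs": {
  "motion": [
    {"x": 0,"y": 0,"z": 0.1,"rx": 0,"ry": 0,"rz": 0,"jaw": 0.5},
    {"x": 0,"y": 0,"z": 0.1,"rx": 0,"ry": 0,"rz": 0,"jaw": 0.5},
    {"x": 0,"y": 0,"z": 0.1,"rx": 0,"ry": 0,"rz": 0,"jaw": 0.5},
    {"x": 0,"y": 0,"z": 0,"rx": 0,"ry": 0,"rz": 0,"jaw": 0.5},
    {"x": 0,"y": 0,"z": 0,"rx": 0,"ry": 0,"rz": 0,"jaw": 0.5}
  ]
}}

```text
clock: 22.55
tool_pos: [0.5856, 0.3467, 0.173]
eef_rot: [0.706, 0.708, 0.0, 0.0]
contact_force: [-1.5, -1.6, 4.3]
opening: 0.133
finger_force: 40.0
```

{"fn": "send_rows", "kwargs": {
  "motion": [
    {"x": 0,"y": 0,"z": -0.1,"rx": 0,"ry": 0,"rz": 0,"jaw": 1.2},
    {"x": 0,"y": 0,"z": 0,"rx": 0,"ry": 0,"rz": 0,"jaw": 1.8},
    {"x": 0,"y": 0,"z": 0,"rx": 0,"ry": 0,"rz": 0,"jaw": 2.5},
    {"x": 0,"y": 0,"z": 0,"rx": 0,"ry": 0,"rz": 0,"jaw": 3},
    {"x": 0,"y": 0,"z": 0,"rx": 0,"ry": 0,"rz": 0,"jaw": 3}
  ]
}}

```text
clock: 23.05
tool_pos: [0.5854, 0.3466, 0.1726]
eef_rot: [0.706, 0.708, 0.0, -0.0]
contact_force: [-0.1, -0.3, -0.2]
opening: 0.337
finger_force: 0.0
```

{"fn": "send_rows", "kwargs": {
  "motion": [
    {"x": 0,"y": 0,"z": 0,"rx": 0,"ry": 0,"rz": 0,"jaw": 3},
    {"x": 0,"y": 0,"z": 0,"rx": 0,"ry": 0,"rz": 0,"jaw": 3},
    {"x": 0,"y": 0,"z": -0.5,"rx": 0,"ry": 0,"rz": 0,"jaw": 3},
    {"x": 0,"y": 0,"z": -0.5,"rx": 0,"ry": 0,"rz": 0,"jaw": 3},
    {"x": 0,"y": 0,"z": -1,"rx": 0,"ry": 0,"rz": 0,"jaw": 3}
  ]
}}

```text
clock: 23.55
tool_pos: [0.5851, 0.3465, 0.1929]
eef_rot: [0.706, 0.708, -0.0, -0.0]
contact_force: [-0.1, -0.2, -0.3]
opening: 0.339
finger_force: 0.0
```

{"fn": "send_rows", "kwargs": {
  "motion": [
    {"x": 0,"y": 0,"z": -2,"rx": 0,"ry": 0,"rz": 0,"jaw": 3},
    {"x": 0,"y": 0,"z": -2.5,"rx": 0,"ry": 0,"rz": 0,"jaw": 3},
    {"x": 0,"y": 0,"z": -2.5,"rx": 0,"ry": 0,"rz": 0,"jaw": 3},
    {"x": 0,"y": 0,"z": 0,"rx": 0,"ry": 0,"rz": 0,"jaw": 3},
    {"x": 0,"y": 0,"z": 0,"rx": 0,"ry": 0,"rz": 0,"jaw": 3}
  ]
}}

```text
clock: 24.05
tool_pos: [0.5855, 0.3467, 0.2636]
eef_rot: [0.706, 0.708, 0.001, 0.0]
contact_force: [-0.1, 0.4, -0.3]
opening: 0.34
finger_force: 0.0
```

```bash
python3 - <<'E'
from h import *
import pickle
st()
s=snapshot('scene'); pickle.dump(s,open('sc2.pkl','wb'))
w=snapshot('wrist')
a=cv2.resize(s["img"][170:290,240:400],(560,420),interpolation=2)
cv2.imwrite("pics/h1.png",a[:,:,::-1])
E
```

```text
24.05 pos [0.5855 0.3467 0.2636] 
 [[-0.002  1.     0.001]
 [ 1.     0.002  0.001]
 [ 0.001  0.001 -1.   ]] F [-0.1  0.4 -0.3] op 0.3401980047230173 0.0 q [-0.64  0.75  0.09  1.37 -0.07  1.02 -0.54]
```

View pics/h1.png

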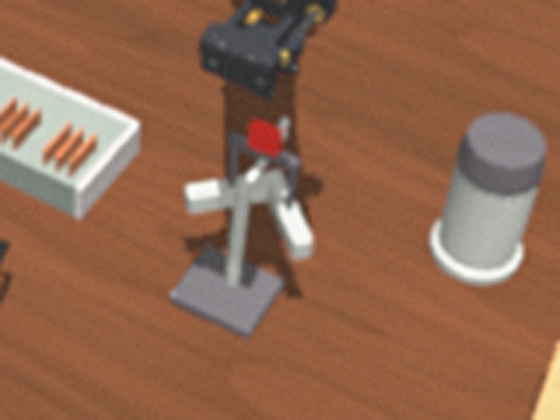

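The square hangs on the hook arm inside its handle and is free. Now the sinks.

{"fn": "send_rows", "kwargs": {
  "motion": [
    {"x": -4.74,"y": -0.58,"z": -0.5,"rx": 0,"ry": 0,"rz": 0,"jaw": 3},
    {"x": -4.74,"y": -0.58,"z": -0.5,"rx": 0,"ry": 0,"rz": 0,"jaw": 3},
    {"x": -4.74,"y": -0.58,"z": -0.5,"rx": 0,"ry": 0,"rz": 0,"jaw": 4},
    {"x": -4.74,"y": -0.58,"z": -0.5,"rx": 0,"ry": 0,"rz": 0,"jaw": 4},
    {"x": -4.74,"y": -0.58,"z": -0.5,"rx": 0,"ry": 0,"rz": 0,"jaw": 4}
  ]
}}

```text
clock: 24.65
tool_pos: [0.5557, 0.1075, 0.2868]
eef_rot: [0.706, 0.708, -0.001, -0.001]
contact_force: [0.6, -1.1, 0.6]
opening: 0.457
finger_force: 0.0
```

{"fn": "send_rows", "kwargs": {
  "motion": [
    {"x": -4.74,"y": -0.58,"z": -0.5,"rx": 0,"ry": 0,"rz": 0,"jaw": 5},
    {"x": -4.74,"y": -0.58,"z": -0.5,"rx": 0,"ry": 0,"rz": 0,"jaw": 5},
    {"x": -4.74,"y": -0.58,"z": -0.5,"rx": 0,"ry": 0,"rz": 0,"jaw": 5},
    {"x": -4.74,"y": -0.58,"z": -0.5,"rx": 0,"ry": 0,"rz": 0,"jaw": 5},
    {"x": -4.74,"y": -0.58,"z": -0.5,"rx": 0,"ry": 0,"rz": 0,"jaw": 5}
  ]
}}

```text
clock: 25.15
tool_pos: [0.5273, -0.1292, 0.3119]
eef_rot: [0.706, 0.708, -0.001, -0.001]
contact_force: [1.0, -0.6, -0.2]
opening: 0.566
finger_force: 0.0
```

{"fn": "send_rows", "kwargs": {
  "motion": [
    {"x": -4.74,"y": -0.58,"z": -0.5,"rx": 0,"ry": 0,"rz": 0,"jaw": 5},
    {"x": -4.74,"y": -0.58,"z": -0.5,"rx": 0,"ry": 0,"rz": 0,"jaw": 5},
    {"x": -4.74,"y": -0.58,"z": -0.5,"rx": 0,"ry": 0,"rz": 0,"jaw": 5},
    {"x": 0,"y": 0,"z": 0,"rx": 0,"ry": 0,"rz": 0,"jaw": 5},
    {"x": 0,"y": 0,"z": 0,"rx": 0,"ry": 0,"rz": 0,"jaw": 5}
  ]
}}

```text
clock: 25.65
tool_pos: [0.5104, -0.2708, 0.3266]
eef_rot: [0.707, 0.707, -0.0, -0.001]
contact_force: [-0.5, 0.0, -0.4]
opening: 0.569
finger_force: 0.0
```

```bash
cat >> h.py <<'E'
def sinks(s,z=.060):
    """blue grips seen: top-face rectangle via minAreaRect on world-plane hull"""
    hsv=cv2.cvtColor(s["img"],cv2.COLOR_RGB2HSV).astype(int); H,S,V=hsv[...,0],hsv[...,1],hsv[...,2]
    m=((H>100)&(H<122)&(S>120)&(V>60)).astype(np.uint8)
    n,l,stt,c=cv2.connectedComponentsWithStats(m)
    for i in range(1,n):
        if stt[i,4]>40:
            p=np.argwhere((l==i))[:,::-1]; v=V[l==i]; t=p[v>np.percentile(v,90)*.85]
            P=px2w(s,t,z)[:,:2].astype(np.float32)
            cnt,wh,a=cv2.minAreaRect(P*1000); box=cv2.boxPoints((cnt,wh,a)); e=[box[1]-box[0],box[2]-box[1]]; e=max(e,key=np.linalg.norm)
            ring=cv2.dilate((l==i).astype(np.uint8),np.ones((9,9)))-cv2.dilate((l==i).astype(np.uint8),np.ones((3,3)))
            print("px",(c[i]*1.5).round(),stt[i,4],"xy mm",np.round(cnt,1),"wh",np.round(wh,1),"long deg",np.round(np.degrees(np.arctan2(e[1],e[0]))%180,1),"ring rgb",np.median(s["img"][ring>0],0))
E
python3 - <<'E'
from h import *
import pickle
st()
s=snapshot('wrist'); save(s,'w8.png'); pickle.dump(s,open('w8.pkl','wb')); sinks(s)
t=snapshot('top'); pickle.dump(t,open('top2.pkl','wb'))
E
```

```text
25.65 pos [ 0.5104 -0.2708  0.3266] 
 [[ 0.001  1.    -0.002]
 [ 1.    -0.001  0.001]
 [ 0.001 -0.002 -1.   ]] F [-0.5  0.  -0.4] op 0.5693179314705095 0.0 q [ 0.37  0.54  0.06  1.62 -0.04  0.99  0.44]
px [246. 111.] 344 xy mm [ 392.6 -170.2] wh [10.4 34.3] long deg 178.8 ring rgb [172.   95.5 209. ]
px [484. 212.] 299 xy mm [ 588.9 -253. ] wh [33.  10.2] long deg 63.1 ring rgb [246. 245. 244.]
px [302. 229.] 277 xy mm [ 434.6 -267.1] wh [34.4  8.9] long deg 87.3 ring rgb [162. 161. 160.]
px [192. 253.] 377 xy mm [ 334.9 -287.7] wh [10.5 34.1] long deg 159.1 ring rgb [98. 66. 59.]
px [454. 364.] 323 xy mm [ 568.2 -394.8] wh [34.9 10.3] long deg 60.0 ring rgb [205. 197. 193.]
px [181. 357.] 136 xy mm [ 313.3 -383.9] wh [17.4  7.5] long deg 0.7 ring rgb [243.  165.5 194. ]
px [318. 367.] 189 xy mm [ 443.7 -397.3] wh [ 4.7 33.1] long deg 90.1 ring rgb [132.   87.5  77.5]
```

View pics/w8.png

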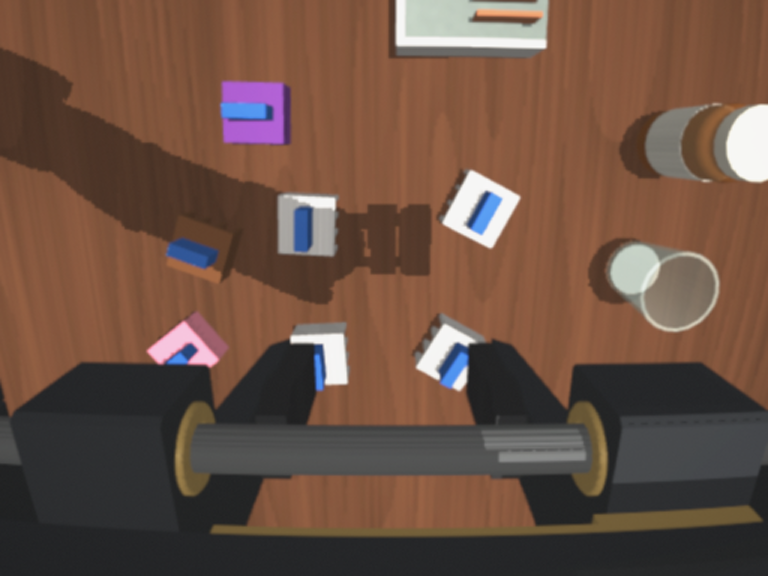

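The wrist view shows the four silver sinks at (484,212), (302,229), (454,364) and (318,367), and the decoys on the left. The reagent (base ~(670,145)) and beaker (base ~(635,270)) are on the right.

```bash
python3 - <<'E'
from h import *
import pickle
s=pickle.load(open("w8.pkl","rb"))
f=lambda p,z: np.round(px2w(s,np.array(p)/1.5,z),4).tolist()
print("reagent base left/right..",f([(647,150),(665,178)],0),"top c",f([(757,143)],.13),"beaker rim c",f([(678,291)],.085),"base",f([(635,270)],0))
def copper(n):
    s=pickle.load(open(n,"rb")); hsv=cv2.cvtColor(s["img"],cv2.COLOR_RGB2HSV).astype(int)
    m=((hsv[...,0]<16)&(hsv[...,1]>100)&(hsv[...,2]>200)).astype(np.uint8)
    k,l,stt,c=cv2.connectedComponentsWithStats(m)
    for i in range(1,k):
        if stt[i,4]>80:
            P=px2w(s,np.argwhere(l==i)[:,::-1],.067)[:,:2].astype(np.float32)*1000
            r=cv2.minAreaRect(P); print(n,np.round(r[0],1),np.round(r[1],1),round(r[2],1))
copper("w3.pkl");copper("w5.pkl");copper("w8.pkl")
E
```

```text
reagent base left/right.. [[0.7522, -0.1997, 0.0], [0.7735, -0.2255, 0.0]] top c [[0.7651, -0.1926, 0.13]] beaker rim c [[0.75, -0.3133, 0.085]] base [[0.7548, -0.3167, 0.0]]
w3.pkl [600.5 148.4] [49.   3.6] 0.0
w3.pkl [600.3 132.3] [ 3.4 49. ] 89.2
w3.pkl [600.3 116.3] [ 3.5 49.2] 89.7
w3.pkl [599.7  76.4] [ 3.4 49.2] 89.8
w3.pkl [600.   60.4] [ 3.4 48.7] 89.5
w3.pkl [600.   44.4] [ 3.4 49. ] 89.6
w3.pkl [599.7   4.5] [ 3.2 49. ] 89.3
w3.pkl [599.4 -11.4] [ 3.  48.7] 89.4
w3.pkl [601.1 -27.6] [ 3.1 45.4] 89.6
w5.pkl [590.3  75.7] [ 3.4 29. ] 89.4
w5.pkl [600.1  59.7] [ 3.5 48.2] 89.9
w5.pkl [600.2  43.7] [ 3.5 49. ] 89.8
w5.pkl [599.8   3.8] [48.9  3.7] 0.1
w5.pkl [599.5 -12.2] [ 3.5 49.7] 89.7
w5.pkl [599.5 -28.2] [ 3.5 48.8] 89.9
w5.pkl [599.2 -68.2] [ 3.7 49. ] 89.3
w5.pkl [599.1 -84.1] [ 3.8 48.7] 89.8
w5.pkl [ 596.5 -100.1] [ 3.1 44.6] 89.8
w8.pkl [ 599.4 -100.4] [ 3.3 49.1] 89.1
```

{"fn": "send_rows", "kwargs": {
  "motion": [
    {"x": 0.9,"y": 3.93,"z": 0,"rx": 0,"ry": 0,"rz": 0,"jaw": 5},
    {"x": 0.9,"y": 3.93,"z": 0,"rx": 0,"ry": 0,"rz": 0,"jaw": 5},
    {"x": 0,"y": 0,"z": 4.5,"rx": 0,"ry": 0,"rz": 0.118,"jaw": 5},
    {"x": 0,"y": 0,"z": 4.5,"rx": 0,"ry": 0,"rz": 0.118,"jaw": 5},
    {"x": 0,"y": 0,"z": 4.5,"rx": 0,"ry": 0,"rz": 0.118,"jaw": 5}
  ]
}}

```text
clock: 26.25
tool_pos: [0.5908, -0.2486, 0.1909]
eef_rot: [0.82, 0.572, 0.001, -0.0]
contact_force: [0.9, 0.6, -1.0]
opening: 0.566
finger_force: 0.0
```

{"fn": "send_rows", "kwargs": {
  "motion": [
    {"x": 0,"y": 0,"z": 4.5,"rx": 0,"ry": 0,"rz": 0.118,"jaw": 5},
    {"x": 0,"y": 0,"z": 3,"rx": 0,"ry": 0,"rz": 0,"jaw": 5},
    {"x": 0,"y": 0,"z": 2,"rx": 0,"ry": 0,"rz": 0,"jaw": 5},
    {"x": 0,"y": 0,"z": 0,"rx": 0,"ry": 0,"rz": 0,"jaw": 5},
    {"x": 0,"y": 0,"z": 0,"rx": 0,"ry": 0,"rz": 0,"jaw": 5}
  ],
  "grip_force": 25
}}

```text
clock: 26.75
tool_pos: [0.5905, -0.2499, 0.0978]
eef_rot: [0.852, 0.524, 0.0, -0.0]
contact_force: [-0.4, -0.1, 0.9]
opening: 0.569
finger_force: 0.0
```

```bash
python3 - <<'E'
from h import *
S=st(); s=snapshot('wrist'); save(s,'w9.png'); sinks(s)
E
```

```text
26.75 pos [ 0.5905 -0.2499  0.0978] 
 [[ 0.451  0.893 -0.   ]
 [ 0.893 -0.451  0.001]
 [ 0.001 -0.001 -1.   ]] F [-0.4 -0.1  0.9] op 0.5686268643970439 0.0 q [ 0.26  0.91  0.14  1.63 -0.19  0.61  0.03]
px [393. 335.] 1267 xy mm [ 591.3 -249.7] wh [41.8 10.5] long deg 62.8 ring rgb [170. 168. 164.]
```

{"fn": "send_rows", "kwargs": {
  "motion": [
    {"x": -0.28,"y": 0,"z": 2.5,"rx": 0,"ry": 0,"rz": 0,"jaw": 5},
    {"x": 0,"y": 0,"z": 2.4,"rx": 0,"ry": 0,"rz": 0,"jaw": 5},
    {"x": 0,"y": 0,"z": 0,"rx": 0,"ry": 0,"rz": 0,"jaw": 3},
    {"x": 0,"y": 0,"z": 0,"rx": 0,"ry": 0,"rz": 0,"jaw": 0.5},
    {"x": 0,"y": 0,"z": 0,"rx": 0,"ry": 0,"rz": 0,"jaw": 0.5}
  ]
}}

```text
clock: 27.3
tool_pos: [0.59, -0.2544, 0.0507]
eef_rot: [0.852, 0.523, 0.001, 0.001]
contact_force: [0.0, -0.2, -0.6]
opening: 0.32
finger_force: 0.0
```

{"fn": "send_rows", "kwargs": {
  "motion": [
    {"x": 0,"y": 0,"z": 0,"rx": 0,"ry": 0,"rz": 0,"jaw": 0.5},
    {"x": 0,"y": 0,"z": 0,"rx": 0,"ry": 0,"rz": 0,"jaw": 0.5},
    {"x": 0,"y": 0,"z": 0,"rx": 0,"ry": 0,"rz": 0,"jaw": 0.5},
    {"x": 0,"y": 0,"z": 0,"rx": 0,"ry": 0,"rz": 0,"jaw": 0.5},
    {"x": 0,"y": 0,"z": 0,"rx": 0,"ry": 0,"rz": 0,"jaw": 0.5}
  ]
}}

```text
clock: 27.8
tool_pos: [0.5894, -0.2543, 0.0497]
eef_rot: [0.852, 0.523, 0.001, 0.001]
contact_force: [-0.8, -0.8, 5.7]
opening: 0.137
finger_force: 25.0
```

{"fn": "send_rows", "kwargs": {
  "motion": [
    {"x": 0,"y": 0,"z": -3,"rx": 0,"ry": 0,"rz": 0,"jaw": 0.5},
    {"x": 0,"y": 0,"z": -4,"rx": 0,"ry": 0,"rz": 0,"jaw": 0.5},
    {"x": 0,"y": 0,"z": -4,"rx": 0,"ry": 0,"rz": 0,"jaw": 0.5},
    {"x": 0,"y": 0,"z": -4,"rx": 0,"ry": 0,"rz": 0,"jaw": 0.5},
    {"x": 0,"y": 0,"z": 0,"rx": 0,"ry": 0,"rz": 0,"jaw": 0.5}
  ]
}}

```text
clock: 28.3
tool_pos: [0.5917, -0.2558, 0.2044]
eef_rot: [0.852, 0.523, 0.003, 0.004]
contact_force: [0.5, -0.4, -0.7]
opening: 0.132
finger_force: 25.0
```

```bash
python3 - <<'E'
from h import *
import pickle
S=st(); s=snapshot('wrist'); save(s,'w10.png'); pickle.dump(s,open('w10.pkl','wb')); sinks(s,S["tool_pos"][2]+.012)
E
```

```text
28.3 pos [ 0.5917 -0.2558  0.2044] 
 [[ 0.453  0.891  0.01 ]
 [ 0.892 -0.453 -0.004]
 [ 0.001  0.011 -1.   ]] F [ 0.5 -0.4 -0.7] op 0.13178900515788408 24.99960190616548 q [ 0.24  0.77  0.18  1.57 -0.17  0.81  0.01]
px [ 54. 287.] 602 xy mm [ 524.8 -181.7] wh [4.1 9.4] long deg 162.4 ring rgb [103.  59. 123.]
px [390. 369.] 2120 xy mm [ 594.1 -249.5] wh [26.1 10.9] long deg 62.7 ring rgb [66. 66. 67.]
px [177. 365.] 158 xy mm [ 539.7 -218.4] wh [4.9 2.1] long deg 16.1 ring rgb [147.  135.  142.5]
px [ 85. 472.] 229 xy mm [ 495.4 -235.3] wh [ 3.9 15.4] long deg 156.2 ring rgb [123.  83.  74.]
```

View pics/w10.png

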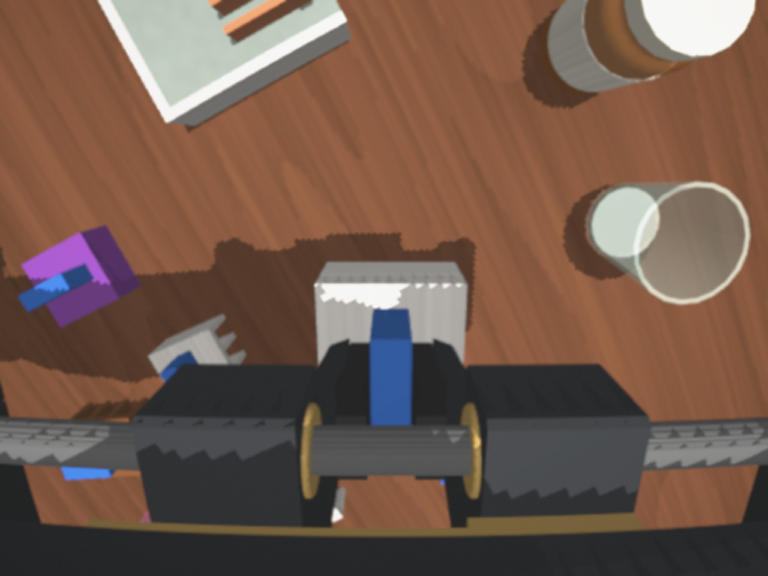

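The sink is held straight. The plate's far top edge runs from (316,284) to (467,284); I'll use it to get the sink's offset in the tool.

```bash
cat >> h.py <<'E'
def intool(s,px,below=.0175):
    """px (view px, 1.5x) on a plane 'below' under TCP -> tool-frame mm"""
    S=get_state(); T=R.from_quat(S["eef_rot"]).as_matrix(); p=np.array(S["tool_pos"])
    P=px2w(s,np.array(px)/1.5,p[2]-below); return ((P-p)@T*1000).round(1)
E
python3 - <<'E'
from h import *
import pickle
s=pickle.load(open("w10.pkl","rb"))
print(intool(s,[(316,284),(467,284),(391,284)]))
print(intool(s,[(370,425),(413,425),(372,310),(409,310)],-.0115)) # grip
g=cv2.cvtColor(s["img"],cv2.COLOR_RGB2GRAY)[:,255:257].mean(1); print([(r,int(g[r])) for r in range(168,212)])
E
```

```text
[[ 26.  -23.1  17.4]
 [ 25.8  27.2  17.7]
 [ 25.9   1.8  17.5]]
[[ -9.3  -4.7 -11.5]
 [ -9.4   8.1 -11.5]
 [ 26.7  -3.6 -11.5]
 [ 26.7   6.5 -11.5]]
[(168, 63), (169, 63), (170, 62), (171, 62), (172, 63), (173, 70), (174, 98), (175, 132), (176, 140), (177, 140), (178, 140), (179, 140), (180, 141), (181, 143), (182, 144), (183, 144), (184, 141), (185, 140), (186, 141), (187, 144), (188, 171), (189, 228), (190, 245), (191, 246), (192, 246), (193, 246), (194, 246), (195, 246), (196, 246), (197, 246), (198, 246), (199, 246), (200, 246), (201, 246), (202, 246), (203, 246), (204, 245), (205, 228), (206, 139), (207, 76), (208, 69), (209, 69), (210, 68), (211, 68)]
```

{"fn": "send_rows", "kwargs": {
  "motion": [
    {"x": 0,"y": 0,"z": 0,"rx": 0,"ry": 0,"rz": -0.116,"jaw": 0.5},
    {"x": 0,"y": 0,"z": 0,"rx": 0,"ry": 0,"rz": -0.116,"jaw": 0.5},
    {"x": 0,"y": 0,"z": 0,"rx": 0,"ry": 0,"rz": -0.116,"jaw": 0.5},
    {"x": 0,"y": 0,"z": 0,"rx": 0,"ry": 0,"rz": -0.116,"jaw": 0.5},
    {"x": 4.8,"y": 0.1,"z": 0,"rx": 0,"ry": 0,"rz": 0,"jaw": 0.5}
  ]
}}

```text
clock: 28.85
tool_pos: [0.5869, -0.2153, 0.1967]
eef_rot: [0.713, 0.701, -0.003, 0.001]
contact_force: [-0.5, 1.0, -0.4]
opening: 0.133
finger_force: 25.0
```

{"fn": "send_rows", "kwargs": {
  "motion": [
    {"x": 4.8,"y": 0.1,"z": 0,"rx": 0,"ry": 0,"rz": 0,"jaw": 0.5},
    {"x": 4.8,"y": 0.1,"z": 0,"rx": 0,"ry": 0,"rz": 0,"jaw": 0.5},
    {"x": 4.8,"y": 0.1,"z": 0,"rx": 0,"ry": 0,"rz": 0,"jaw": 0.5},
    {"x": 4.8,"y": 0.1,"z": 0,"rx": 0,"ry": 0,"rz": 0,"jaw": 0.5},
    {"x": 4.8,"y": 0.1,"z": 0,"rx": 0,"ry": 0,"rz": 0,"jaw": 0.5}
  ]
}}

```text
clock: 29.35
tool_pos: [0.5946, 0.0358, 0.1966]
eef_rot: [0.709, 0.705, -0.002, -0.001]
contact_force: [0.8, -0.4, -1.1]
opening: 0.134
finger_force: 25.0
```

{"fn": "send_rows", "kwargs": {
  "motion": [
    {"x": 4.8,"y": 0.1,"z": 0,"rx": 0,"ry": 0,"rz": 0,"jaw": 0.5},
    {"x": 4.8,"y": 0.1,"z": 0,"rx": 0,"ry": 0,"rz": 0,"jaw": 0.5},
    {"x": 0,"y": 0,"z": 0,"rx": 0,"ry": 0,"rz": 0,"jaw": 0.5},
    {"x": 0,"y": 0,"z": 0,"rx": 0,"ry": 0,"rz": 0,"jaw": 0.5},
    {"x": 0,"y": 0,"z": 0,"rx": 0,"ry": 0,"rz": 0,"jaw": 0.5}
  ]
}}

```text
clock: 29.85
tool_pos: [0.5981, 0.1278, 0.1974]
eef_rot: [0.71, 0.704, -0.002, -0.0]
contact_force: [0.0, -0.8, -1.2]
opening: 0.133
finger_force: 25.0
```

```bash
python3 -c "
from h import *
st()"
```

```text
29.85 pos [0.5981 0.1278 0.1974] 
 [[ 0.008  1.    -0.003]
 [ 1.    -0.008 -0.002]
 [-0.002 -0.003 -1.   ]] F [ 0.  -0.8 -1.2] op 0.1334055279847795 24.99934381339699 q [-0.35  0.74  0.11  1.67 -0.11  0.75 -0.2 ]
```

{"fn": "send_rows", "kwargs": {
  "motion": [
    {"x": 0.42,"y": 0.2,"z": 2,"rx": 0,"ry": 0,"rz": 0,"jaw": 0.5},
    {"x": 0,"y": 0,"z": 3,"rx": 0,"ry": 0,"rz": 0,"jaw": 0.5},
    {"x": 0,"y": 0,"z": 2.4,"rx": 0,"ry": 0,"rz": 0,"jaw": 0.5},
    {"x": 0,"y": 0,"z": 0,"rx": 0,"ry": 0,"rz": 0,"jaw": 0.5},
    {"x": 0,"y": 0,"z": 0,"rx": 0,"ry": 0,"rz": 0,"jaw": 0.5}
  ]
}}

```text
clock: 30.35
tool_pos: [0.6009, 0.1322, 0.1247]
eef_rot: [0.71, 0.704, -0.001, 0.0]
contact_force: [0.6, -0.3, -1.9]
opening: 0.131
finger_force: 25.0
```

{"fn": "send_rows", "kwargs": {
  "motion": [
    {"x": 0,"y": 0,"z": 0.8,"rx": 0,"ry": 0,"rz": 0,"jaw": 0.5},
    {"x": 0,"y": 0,"z": 0.5,"rx": 0,"ry": 0,"rz": 0,"jaw": 0.5},
    {"x": 0,"y": 0,"z": 0.5,"rx": 0,"ry": 0,"rz": 0,"jaw": 0.5},
    {"x": 0,"y": 0,"z": 0,"rx": 0,"ry": 0,"rz": 0,"jaw": 0.5},
    {"x": 0,"y": 0,"z": 0,"rx": 0,"ry": 0,"rz": 0,"jaw": 0.5}
  ]
}}

```text
clock: 30.85
tool_pos: [0.6009, 0.1342, 0.1068]
eef_rot: [0.709, 0.705, 0.0, -0.0]
contact_force: [-0.2, -0.3, -1.4]
opening: 0.134
finger_force: 25.0
```

{"fn": "send_rows", "kwargs": {
  "motion": [
    {"x": 0,"y": 0,"z": 0.5,"rx": 0,"ry": 0,"rz": 0,"jaw": 0.5},
    {"x": 0,"y": 0,"z": 0.5,"rx": 0,"ry": 0,"rz": 0,"jaw": 0.5},
    {"x": 0,"y": 0,"z": 0.2,"rx": 0,"ry": 0,"rz": 0,"jaw": 0.5},
    {"x": 0,"y": 0,"z": 0,"rx": 0,"ry": 0,"rz": 0,"jaw": 0.5},
    {"x": 0,"y": 0,"z": 0,"rx": 0,"ry": 0,"rz": 0,"jaw": 0.5}
  ]
}}

```text
clock: 31.35
tool_pos: [0.6006, 0.1341, 0.0948]
eef_rot: [0.709, 0.705, -0.0, -0.0]
contact_force: [-1.0, -0.6, 2.7]
opening: 0.135
finger_force: 25.0
```

{"fn": "send_rows", "kwargs": {
  "motion": [
    {"x": 0,"y": 0,"z": 0,"rx": 0,"ry": 0,"rz": 0,"jaw": 2},
    {"x": 0,"y": 0,"z": 0,"rx": 0,"ry": 0,"rz": 0,"jaw": 4},
    {"x": 0,"y": 0,"z": 0,"rx": 0,"ry": 0,"rz": 0,"jaw": 5},
    {"x": 0,"y": 0,"z": 0,"rx": 0,"ry": 0,"rz": 0,"jaw": 5},
    {"x": 0,"y": 0,"z": -2.5,"rx": 0,"ry": 0,"rz": 0,"jaw": 5}
  ]
}}

```text
clock: 31.85
tool_pos: [0.5986, 0.1337, 0.1172]
eef_rot: [0.709, 0.705, -0.003, -0.002]
contact_force: [-0.3, -0.8, -1.4]
opening: 0.558
finger_force: 0.0
```

{"fn": "send_rows", "kwargs": {
  "motion": [
    {"x": 0,"y": 0,"z": -4,"rx": 0,"ry": 0,"rz": 0,"jaw": 5},
    {"x": 0,"y": 0,"z": -4,"rx": 0,"ry": 0,"rz": 0,"jaw": 5},
    {"x": -4,"y": -1.66,"z": 0,"rx": 0,"ry": 0,"rz": 0,"jaw": 5},
    {"x": -4,"y": -1.66,"z": 0,"rx": 0,"ry": 0,"rz": 0,"jaw": 5},
    {"x": -4,"y": -1.66,"z": 0,"rx": 0,"ry": 0,"rz": 0,"jaw": 5}
  ]
}}

```text
clock: 32.35
tool_pos: [0.55, 0.0133, 0.2002]
eef_rot: [0.709, 0.705, 0.0, 0.001]
contact_force: [-0.2, -1.5, -0.8]
opening: 0.567
finger_force: 0.0
```

{"fn": "send_rows", "kwargs": {
  "motion": [
    {"x": -4,"y": -1.66,"z": 0,"rx": 0,"ry": 0,"rz": 0,"jaw": 5},
    {"x": -4,"y": -1.66,"z": 0,"rx": 0,"ry": 0,"rz": 0,"jaw": 5},
    {"x": -4,"y": -1.66,"z": 0,"rx": 0,"ry": 0,"rz": 0,"jaw": 5},
    {"x": -4,"y": -1.66,"z": 0,"rx": 0,"ry": 0,"rz": 0,"jaw": 5},
    {"x": 0,"y": 0,"z": 0,"rx": 0,"ry": 0,"rz": 0,"jaw": 5}
  ]
}}

```text
clock: 32.85
tool_pos: [0.4797, -0.1526, 0.1999]
eef_rot: [0.713, 0.701, -0.002, 0.001]
contact_force: [0.1, 0.2, 0.6]
opening: 0.569
finger_force: 0.0
```

```bash
python3 - <<'E'
from h import *
import pickle
st(); s=snapshot('wrist'); save(s,'w11.png'); pickle.dump(s,open('w11.pkl','wb')); sinks(s); print('top'); t=snapshot('top'); pickle.dump(t,open('top3.pkl','wb')); sinks(t)
E
```

```text
32.85 pos [ 0.4797 -0.1526  0.1999] 
 [[ 0.017  1.    -0.002]
 [ 1.    -0.017 -0.004]
 [-0.004 -0.002 -1.   ]] F [0.1 0.2 0.6] op 0.569497369341308 0.0 q [ 0.19  0.61  0.05  1.99 -0.04  0.55  0.24]
px [251. 295.] 819 xy mm [ 392.3 -169.2] wh [11.3 34.9] long deg 179.0 ring rgb [100.  57. 120.]
px [327. 413.] 200 xy mm [ 434.3 -251.4] wh [4.5 9.9] long deg 179.4 ring rgb [224.5 223.  221. ]
top
px [196. 150.] 183 xy mm [832.5 512.6] wh [ 55.  121.4] long deg 159.5 ring rgb [142.  88.  56.]
px [ 69. 234.] 483 xy mm [621.6 785.9] wh [ 45.2 115.5] long deg 95.7 ring rgb [245.  213.  138.5]
```

{"fn": "send_rows", "kwargs": {
  "motion": [
    {"x": -3.8,"y": -1.45,"z": 0,"rx": 0,"ry": 0,"rz": 0,"jaw": 5},
    {"x": -3.8,"y": -1.45,"z": 0,"rx": 0,"ry": 0,"rz": 0,"jaw": 5},
    {"x": -3.8,"y": -1.45,"z": 3,"rx": 0,"ry": 0,"rz": 0,"jaw": 5},
    {"x": 0,"y": 0,"z": 4,"rx": 0,"ry": 0,"rz": 0,"jaw": 5},
    {"x": 0,"y": 0,"z": 3,"rx": 0,"ry": 0,"rz": 0,"jaw": 5}
  ]
}}

```text
clock: 33.45
tool_pos: [0.4398, -0.2584, 0.0985]
eef_rot: [0.709, 0.705, 0.0, 0.0]
contact_force: [-0.2, 0.7, -0.0]
opening: 0.569
finger_force: 0.0
```

```bash
cat >> h.py <<'E'
def near(s):
    """grip under the open jaws: tool-frame target. Top face only (z=.06): fit grip long side; far end bias removed by 36 mm length from the -x (far) end"""
    S=get_state(); T=R.from_quat(S["eef_rot"]).as_matrix(); p=np.array(S["tool_pos"])
    hsv=cv2.cvtColor(s["img"],cv2.COLOR_RGB2HSV).astype(int); m=((hsv[...,0]>100)&(hsv[...,0]<122)&(hsv[...,1]>120)&(hsv[...,2]>60)).astype(np.uint8)
    k,l,stt,c=cv2.connectedComponentsWithStats(m)
    for i in range(1,k):
        if stt[i,4]<150: continue
        Q=((px2w(s,np.argwhere(l==i)[:,::-1],.06)-p)@T)[:,:2]*1000
        if abs(Q.mean(0)).max()>45: continue
        r=cv2.minAreaRect(Q.astype(np.float32)); b=cv2.boxPoints(r); e=max([b[1]-b[0],b[2]-b[1]],key=np.linalg.norm); e=e*np.sign(e[0])/np.linalg.norm(e)
        n=np.array([-e[1],e[0]]); lo=(Q@e).min(); print("centre tool mm",(e*(lo+18)+n*((Q@n).min()+(Q@n).max())/2).round(1),"rot rz",np.arctan2(e[1],e[0]).round(3),"len",((Q@e).max()-lo).round(1),"wid",np.ptp(Q@n).round(1))
E
python3 - <<'E'
from h import *
st(); s=snapshot('wrist'); save(s,'w12.png'); near(s); sinks(s)
E
```

```text
33.45 pos [ 0.4398 -0.2584  0.0985] 
 [[ 0.006  1.     0.001]
 [ 1.    -0.006  0.   ]
 [ 0.     0.001 -1.   ]] F [-0.2  0.7 -0. ] op 0.5686805918341964 0.0 q [ 0.44  0.79  0.    2.04 -0.    0.31  0.44]
centre tool mm [-10.2  -4.5] rot rz 0.058 len 42.5 wid 10.9
px [255.  97.] 1864 xy mm [ 391.9 -169.9] wh [11.4 34.8] long deg 177.4 ring rgb [179.5  99.5 216. ]
px [376. 347.] 1242 xy mm [ 433.4 -266.7] wh [35.  10.9] long deg 86.5 ring rgb [170. 169. 168.]
px [136. 360.] 73 xy mm [ 337.8 -267.2] wh [ 2.4 10.7] long deg 175.5 ring rgb [91.5 67.  47. ]
```

{"fn": "send_rows", "kwargs": {
  "motion": [
    {"x": -0.87,"y": -0.65,"z": 2.5,"rx": 0,"ry": 0,"rz": 0.055,"jaw": 5},
    {"x": 0,"y": 0,"z": 2.4,"rx": 0,"ry": 0,"rz": 0,"jaw": 5},
    {"x": 0,"y": 0,"z": 0,"rx": 0,"ry": 0,"rz": 0,"jaw": 3},
    {"x": 0,"y": 0,"z": 0,"rx": 0,"ry": 0,"rz": 0,"jaw": 0.5},
    {"x": 0,"y": 0,"z": 0,"rx": 0,"ry": 0,"rz": 0,"jaw": 0.5}
  ]
}}

```text
clock: 34.0
tool_pos: [0.434, -0.2668, 0.0523]
eef_rot: [0.728, 0.686, 0.001, 0.001]
contact_force: [0.9, 0.2, -0.1]
opening: 0.318
finger_force: 0.0
```

{"fn": "send_rows", "kwargs": {
  "motion": [
    {"x": 0,"y": 0,"z": 0,"rx": 0,"ry": 0,"rz": 0,"jaw": 0.5},
    {"x": 0,"y": 0,"z": 0,"rx": 0,"ry": 0,"rz": 0,"jaw": 0.5},
    {"x": 0,"y": 0,"z": 0,"rx": 0,"ry": 0,"rz": 0,"jaw": 0.5},
    {"x": 0,"y": 0,"z": 0,"rx": 0,"ry": 0,"rz": 0,"jaw": 0.5},
    {"x": 0,"y": 0,"z": 0,"rx": 0,"ry": 0,"rz": 0,"jaw": 0.5}
  ]
}}

```text
clock: 34.5
tool_pos: [0.4334, -0.2674, 0.0518]
eef_rot: [0.728, 0.685, 0.0, 0.001]
contact_force: [0.4, 1.3, 5.5]
opening: 0.129
finger_force: 25.0
```

{"fn": "send_rows", "kwargs": {
  "motion": [
    {"x": 0,"y": 0,"z": -3,"rx": 0,"ry": 0,"rz": 0,"jaw": 0.5},
    {"x": 0,"y": 0,"z": -4,"rx": 0,"ry": 0,"rz": 0,"jaw": 0.5},
    {"x": 0,"y": 0,"z": -4,"rx": 0,"ry": 0,"rz": 0,"jaw": 0.5},
    {"x": 0,"y": 0,"z": -4,"rx": 0,"ry": 0,"rz": -0.05,"jaw": 0.5},
    {"x": 0,"y": 0,"z": 0,"rx": 0,"ry": 0,"rz": 0,"jaw": 0.5}
  ]
}}

```text
clock: 35.0
tool_pos: [0.4347, -0.2688, 0.2054]
eef_rot: [0.711, 0.703, 0.001, 0.004]
contact_force: [0.8, 0.2, -1.2]
opening: 0.135
finger_force: 25.0
```

```bash
cat >> h.py <<'E'
def plate(s,z):
    """far top edge of the held plate along the view's column 256 -> tool x (26 when centred)"""
    g=cv2.cvtColor(s["img"],cv2.COLOR_RGB2GRAY).astype(float)
    for c in (225,240,256,275,295):
        d=np.diff(g[150:225,c]); i=np.argsort(-abs(d))[:4]; print(c,[(int(150+k),int(d[k]),float(intool(s,[((c)*1.5,(150.5+k)*1.5)],z)[0,0])) for k in sorted(i)])
E
python3 - <<'E'
from h import *
import pickle
st(); s=snapshot('wrist'); save(s,'w13.png'); plate(s,.0175)
print("ref"); plate(pickle.load(open("w10.pkl","rb")),.0175)
E
```

```text
35.0 pos [ 0.4347 -0.2688  0.2054] 
 [[ 0.011  1.     0.008]
 [ 1.    -0.011 -0.004]
 [-0.004  0.008 -1.   ]] F [ 0.8  0.2 -1.2] op 0.1351763593227167 24.979893187992275 q [ 0.46  0.6   0.01  1.97 -0.    0.56  0.46]
225 [(174, 25, 33.2), (175, 30, 32.7), (189, 15, 25.6), (190, 21, 25.1)]
240 [(174, 24, 33.2), (175, 30, 32.7), (189, 16, 25.6), (190, 20, 25.1)]
256 [(189, 62, 25.6), (194, -32, 23.0), (205, -39, 17.2), (206, -45, 16.7)]
275 [(151, -23, 44.5), (162, 24, 39.1), (189, 15, 25.5), (190, 21, 25.0)]
295 [(174, 26, 33.2), (175, 32, 32.6), (189, 15, 25.5), (190, 21, 25.0)]
ref
225 [(174, 31, 52.3), (187, 29, 46.5), (188, 63, 46.1), (200, -39, 40.6)]
240 [(174, 31, 49.1), (187, 28, 43.2), (188, 62, 42.8), (201, -40, 36.8)]
256 [(174, 34, 45.6), (188, 58, 39.3), (205, -88, 31.4), (206, -63, 30.9)]
275 [(166, -20, 45.0), (173, 27, 41.9), (174, 32, 41.5), (188, 17, 35.1)]
295 [(173, 26, 37.6), (174, 34, 37.1), (188, 42, 30.7), (191, -28, 29.3)]
```

{"fn": "send_rows", "kwargs": {
  "motion": [
    {"x": 4.13,"y": 2.02,"z": 0,"rx": 0,"ry": 0,"rz": 0,"jaw": 0.5},
    {"x": 4.13,"y": 2.02,"z": 0,"rx": 0,"ry": 0,"rz": 0,"jaw": 0.5},
    {"x": 4.13,"y": 2.02,"z": 0,"rx": 0,"ry": 0,"rz": 0,"jaw": 0.5},
    {"x": 4.13,"y": 2.02,"z": 0,"rx": 0,"ry": 0,"rz": 0,"jaw": 0.5},
    {"x": 4.13,"y": 2.02,"z": 0,"rx": 0,"ry": 0,"rz": 0,"jaw": 0.5}
  ]
}}

```text
clock: 35.55
tool_pos: [0.535, -0.0601, 0.1992]
eef_rot: [0.711, 0.703, -0.001, -0.001]
contact_force: [0.6, -0.5, -1.0]
opening: 0.132
finger_force: 25.0
```

{"fn": "send_rows", "kwargs": {
  "motion": [
    {"x": 4.13,"y": 2.02,"z": 0,"rx": 0,"ry": 0,"rz": 0,"jaw": 0.5},
    {"x": 4.13,"y": 2.02,"z": 0,"rx": 0,"ry": 0,"rz": 0,"jaw": 0.5},
    {"x": 4.13,"y": 2.02,"z": 0,"rx": 0,"ry": 0,"rz": 0,"jaw": 0.5},
    {"x": 0,"y": 0,"z": 0,"rx": 0,"ry": 0,"rz": 0,"jaw": 0.5},
    {"x": 0,"y": 0,"z": 0,"rx": 0,"ry": 0,"rz": 0,"jaw": 0.5}
  ]
}}

```text
clock: 36.05
tool_pos: [0.5965, 0.0628, 0.1988]
eef_rot: [0.71, 0.704, -0.001, -0.001]
contact_force: [0.3, -0.6, -1.6]
opening: 0.131
finger_force: 25.0
```

{"fn": "send_rows", "kwargs": {
  "motion": [
    {"x": -0.2,"y": 0.35,"z": 2,"rx": 0,"ry": 0,"rz": 0,"jaw": 0.5},
    {"x": 0,"y": 0,"z": 3,"rx": 0,"ry": 0,"rz": 0,"jaw": 0.5},
    {"x": 0,"y": 0,"z": 2.4,"rx": 0,"ry": 0,"rz": 0,"jaw": 0.5},
    {"x": 0,"y": 0,"z": 0,"rx": 0,"ry": 0,"rz": 0,"jaw": 0.5},
    {"x": 0,"y": 0,"z": 0,"rx": 0,"ry": 0,"rz": 0,"jaw": 0.5}
  ]
}}

```text
clock: 36.55
tool_pos: [0.6003, 0.0577, 0.1266]
eef_rot: [0.712, 0.703, -0.001, -0.0]
contact_force: [-0.5, 0.3, -0.2]
opening: 0.133
finger_force: 25.0
```

{"fn": "send_rows", "kwargs": {
  "motion": [
    {"x": 0.15,"y": 0,"z": 0,"rx": 0,"ry": 0,"rz": 0,"jaw": 0.5},
    {"x": 0,"y": 0,"z": 0.3,"rx": 0,"ry": 0,"rz": 0,"jaw": 0.5},
    {"x": 0,"y": 0,"z": 0,"rx": 0,"ry": 0,"rz": 0,"jaw": 0.5},
    {"x": 0,"y": 0,"z": 0,"rx": 0,"ry": 0,"rz": 0,"jaw": 0.5},
    {"x": 0,"y": 0,"z": 0,"rx": 0,"ry": 0,"rz": 0,"jaw": 0.5}
  ]
}}

```text
clock: 37.05
tool_pos: [0.6013, 0.0609, 0.1243]
eef_rot: [0.711, 0.703, 0.0, 0.0]
contact_force: [0.2, -0.7, -1.6]
opening: 0.134
finger_force: 25.0
```

Good; down to home (TCP ≈ 0.096).

{"fn": "send_rows", "kwargs": {
  "motion": [
    {"x": 0,"y": 0,"z": 0.6,"rx": 0,"ry": 0,"rz": 0,"jaw": 0.5},
    {"x": 0,"y": 0,"z": 0.6,"rx": 0,"ry": 0,"rz": 0,"jaw": 0.5},
    {"x": 0,"y": 0,"z": 0.6,"rx": 0,"ry": 0,"rz": 0,"jaw": 0.5},
    {"x": 0,"y": 0,"z": 0.5,"rx": 0,"ry": 0,"rz": 0,"jaw": 0.5},
    {"x": 0,"y": 0,"z": 0,"rx": 0,"ry": 0,"rz": 0,"jaw": 0.5}
  ]
}}

```text
clock: 37.55
tool_pos: [0.6005, 0.0608, 0.0999]
eef_rot: [0.711, 0.703, -0.001, -0.001]
contact_force: [-0.5, -0.1, -1.8]
opening: 0.134
finger_force: 25.0
```

{"fn": "send_rows", "kwargs": {
  "motion": [
    {"x": 0,"y": 0,"z": 0.3,"rx": 0,"ry": 0,"rz": 0,"jaw": 0.5},
    {"x": 0,"y": 0,"z": 0.2,"rx": 0,"ry": 0,"rz": 0,"jaw": 0.5},
    {"x": 0,"y": 0,"z": 0.1,"rx": 0,"ry": 0,"rz": 0,"jaw": 0.5},
    {"x": 0,"y": 0,"z": 0,"rx": 0,"ry": 0,"rz": 0,"jaw": 0.5},
    {"x": 0,"y": 0,"z": 0,"rx": 0,"ry": 0,"rz": 0,"jaw": 0.5}
  ]
}}

```text
clock: 38.05
tool_pos: [0.6015, 0.0608, 0.0968]
eef_rot: [0.711, 0.703, 0.001, 0.0]
contact_force: [-2.4, 0.2, 11.3]
opening: 0.133
finger_force: 25.0
```

{"fn": "send_rows", "kwargs": {
  "motion": [
    {"x": 0,"y": 0,"z": -0.2,"rx": 0,"ry": 0,"rz": 0,"jaw": 2},
    {"x": 0,"y": 0,"z": 0,"rx": 0,"ry": 0,"rz": 0,"jaw": 4},
    {"x": 0,"y": 0,"z": 0,"rx": 0,"ry": 0,"rz": 0,"jaw": 5},
    {"x": 0,"y": 0,"z": 0,"rx": 0,"ry": 0,"rz": 0,"jaw": 5},
    {"x": 0,"y": 0,"z": -2.5,"rx": 0,"ry": 0,"rz": 0,"jaw": 5}
  ]
}}

```text
clock: 38.55
tool_pos: [0.5988, 0.0607, 0.1194]
eef_rot: [0.711, 0.703, -0.003, -0.002]
contact_force: [-0.6, 0.2, 0.6]
opening: 0.557
finger_force: 0.0
```

{"fn": "send_rows", "kwargs": {
  "motion": [
    {"x": 0,"y": 0,"z": -4,"rx": 0,"ry": 0,"rz": 0,"jaw": 5},
    {"x": 0,"y": 0,"z": -4,"rx": 0,"ry": 0,"rz": 0,"jaw": 5},
    {"x": -4.5,"y": -0.32,"z": 0,"rx": 0,"ry": 0,"rz": 0,"jaw": 5},
    {"x": -4.5,"y": -0.32,"z": 0,"rx": 0,"ry": 0,"rz": 0,"jaw": 5},
    {"x": -4.5,"y": -0.32,"z": 0,"rx": 0,"ry": 0,"rz": 0,"jaw": 5}
  ]
}}

```text
clock: 39.05
tool_pos: [0.5901, -0.0753, 0.2023]
eef_rot: [0.71, 0.704, 0.0, 0.0]
contact_force: [0.7, -0.8, 0.4]
opening: 0.567
finger_force: 0.0
```

{"fn": "send_rows", "kwargs": {
  "motion": [
    {"x": -4.5,"y": -0.32,"z": 0,"rx": 0,"ry": 0,"rz": 0,"jaw": 5},
    {"x": -4.5,"y": -0.32,"z": 0,"rx": 0,"ry": 0,"rz": 0,"jaw": 5},
    {"x": -4.5,"y": -0.32,"z": 0,"rx": 0,"ry": 0,"rz": 0,"jaw": 5},
    {"x": -4.5,"y": -0.32,"z": 0,"rx": 0,"ry": 0,"rz": 0,"jaw": 5},
    {"x": -4.5,"y": -0.32,"z": 0,"rx": 0,"ry": 0,"rz": 0,"jaw": 5}
  ]
}}

```text
clock: 39.55
tool_pos: [0.5712, -0.3006, 0.2018]
eef_rot: [0.711, 0.703, 0.0, -0.0]
contact_force: [1.0, 0.2, 0.2]
opening: 0.566
finger_force: 0.0
```

```bash
python3 - <<'E'
from h import *
import pickle
st(); s=snapshot('wrist'); save(s,'w14.png'); sinks(s)
E
```

```text
39.55 pos [ 0.5712 -0.3006  0.2018] 
 [[ 0.011  1.    -0.   ]
 [ 1.    -0.011  0.   ]
 [ 0.    -0.    -1.   ]] F [1.  0.2 0.2] op 0.5657752581621399 0.0 q [ 0.4   0.77  0.03  1.55 -0.03  0.82  0.43]
px [77. 49.] 911 xy mm [ 392.9 -170. ] wh [11.3 34.9] long deg 177.3 ring rgb [161.  88. 197.]
px [ 27. 253.] 759 xy mm [ 340.  -289.7] wh [11.3 24.2] long deg 161.1 ring rgb [101.  68.  55.]
px [ 25. 394.] 361 xy mm [ 312.5 -388.4] wh [20.2  9.6] long deg 34.9 ring rgb [60.5 60.  62. ]
px [389. 401.] 537 xy mm [ 569.5 -392. ] wh [28.9 10.5] long deg 60.2 ring rgb [236.5 236.5 236. ]
```

{"fn": "send_rows", "kwargs": {
  "motion": [
    {"x": -4.7,"y": -0.2,"z": 0,"rx": 0,"ry": 0,"rz": 0,"jaw": 5},
    {"x": -4.7,"y": -0.2,"z": 0,"rx": 0,"ry": 0,"rz": 0,"jaw": 5},
    {"x": 0,"y": 0,"z": 2.5,"rx": 0,"ry": 0,"rz": 0.127,"jaw": 5},
    {"x": 0,"y": 0,"z": 2.5,"rx": 0,"ry": 0,"rz": 0.127,"jaw": 5},
    {"x": 0,"y": 0,"z": 2.5,"rx": 0,"ry": 0,"rz": 0.127,"jaw": 5}
  ]
}}

```text
clock: 40.1
tool_pos: [0.5665, -0.393, 0.1258]
eef_rot: [0.833, 0.553, 0.0, -0.0]
contact_force: [0.7, 0.8, -0.1]
opening: 0.566
finger_force: 0.0
```

{"fn": "send_rows", "kwargs": {
  "motion": [
    {"x": 0,"y": 0,"z": 2.6,"rx": 0,"ry": 0,"rz": 0.127,"jaw": 5},
    {"x": 0,"y": 0,"z": 0,"rx": 0,"ry": 0,"rz": 0,"jaw": 5},
    {"x": 0,"y": 0,"z": 0,"rx": 0,"ry": 0,"rz": 0,"jaw": 5},
    {"x": 0,"y": 0,"z": 0,"rx": 0,"ry": 0,"rz": 0,"jaw": 5},
    {"x": 0,"y": 0,"z": 0,"rx": 0,"ry": 0,"rz": 0,"jaw": 5}
  ]
}}

```text
clock: 40.6
tool_pos: [0.5676, -0.3935, 0.1027]
eef_rot: [0.865, 0.503, 0.001, 0.001]
contact_force: [-0.7, -0.9, 0.2]
opening: 0.569
finger_force: 0.0
```

```bash
python3 - <<'E'
from h import *
st(); s=snapshot('wrist'); save(s,'w15.png'); near(s); sinks(s)
E
```

```text
40.6 pos [ 0.5676 -0.3935  0.1027] 
 [[ 0.495  0.869  0.003]
 [ 0.869 -0.495 -0.001]
 [ 0.     0.003 -1.   ]] F [-0.7 -0.9  0.2] op 0.5689368154896312 0.0 q [ 0.47  0.96  0.14  1.47 -0.18  0.73  0.16]
centre tool mm [-0.3  1.6] rot rz 0.006 len 41.2 wid 11.0
px [395. 325.] 1210 xy mm [ 570.2 -392. ] wh [40.5 11. ] long deg 60.0 ring rgb [171. 168. 164.]
```

{"fn": "send_rows", "kwargs": {
  "motion": [
    {"x": 0,"y": 0,"z": 2.6,"rx": 0,"ry": 0,"rz": 0,"jaw": 5},
    {"x": 0,"y": 0,"z": 2.6,"rx": 0,"ry": 0,"rz": 0,"jaw": 5},
    {"x": 0,"y": 0,"z": 0,"rx": 0,"ry": 0,"rz": 0,"jaw": 3},
    {"x": 0,"y": 0,"z": 0,"rx": 0,"ry": 0,"rz": 0,"jaw": 0.5},
    {"x": 0,"y": 0,"z": 0,"rx": 0,"ry": 0,"rz": 0,"jaw": 0.5}
  ]
}}

```text
clock: 41.15
tool_pos: [0.5677, -0.3937, 0.0508]
eef_rot: [0.865, 0.502, 0.001, 0.001]
contact_force: [-0.4, -0.6, -0.6]
opening: 0.32
finger_force: 0.0
```

{"fn": "send_rows", "kwargs": {
  "motion": [
    {"x": 0,"y": 0,"z": 0,"rx": 0,"ry": 0,"rz": 0,"jaw": 0.5},
    {"x": 0,"y": 0,"z": 0,"rx": 0,"ry": 0,"rz": 0,"jaw": 0.5},
    {"x": 0,"y": 0,"z": 0,"rx": 0,"ry": 0,"rz": 0,"jaw": 0.5},
    {"x": 0,"y": 0,"z": 0,"rx": 0,"ry": 0,"rz": 0,"jaw": 0.5},
    {"x": 0,"y": 0,"z": 0,"rx": 0,"ry": 0,"rz": 0,"jaw": 0.5}
  ]
}}

```text
clock: 41.65
tool_pos: [0.5677, -0.3934, 0.0502]
eef_rot: [0.865, 0.502, 0.001, 0.001]
contact_force: [1.1, 0.2, 6.3]
opening: 0.13
finger_force: 25.0
```

{"fn": "send_rows", "kwargs": {
  "motion": [
    {"x": 0,"y": 0,"z": -3,"rx": 0,"ry": 0,"rz": 0,"jaw": 0.5},
    {"x": 0,"y": 0,"z": -4,"rx": 0,"ry": 0,"rz": 0,"jaw": 0.5},
    {"x": 0,"y": 0,"z": -4,"rx": 0,"ry": 0,"rz": 0,"jaw": 0.5},
    {"x": 0,"y": 0,"z": -4,"rx": 0,"ry": 0,"rz": 0,"jaw": 0.5},
    {"x": 0,"y": 0,"z": 0,"rx": 0,"ry": 0,"rz": 0,"jaw": 0.5}
  ]
}}

```text
clock: 42.15
tool_pos: [0.5692, -0.3951, 0.205]
eef_rot: [0.865, 0.502, 0.002, 0.005]
contact_force: [0.4, -0.6, -1.3]
opening: 0.133
finger_force: 25.0
```

{"fn": "send_rows", "kwargs": {
  "motion": [
    {"x": 0,"y": 0,"z": 0,"rx": 0,"ry": 0,"rz": -0.128,"jaw": 0.5},
    {"x": 0,"y": 0,"z": 0,"rx": 0,"ry": 0,"rz": -0.128,"jaw": 0.5},
    {"x": 0,"y": 0,"z": 0,"rx": 0,"ry": 0,"rz": -0.128,"jaw": 0.5},
    {"x": 0,"y": 0,"z": 0,"rx": 0,"ry": 0,"rz": -0.128,"jaw": 0.5},
    {"x": 0,"y": 0,"z": 0,"rx": 0,"ry": 0,"rz": 0,"jaw": 0.5}
  ]
}}

```text
clock: 42.65
tool_pos: [0.5656, -0.3922, 0.1973]
eef_rot: [0.709, 0.705, -0.0, -0.002]
contact_force: [-0.4, -0.9, -1.9]
opening: 0.133
finger_force: 25.0
```

```bash
python3 - <<'E'
from h import *
st(); s=snapshot('wrist'); save(s,'w16.png'); plate(s,.0175)
E
```

```text
42.65 pos [ 0.5656 -0.3922  0.1973] 
 [[ 0.006  1.    -0.003]
 [ 1.    -0.006  0.002]
 [ 0.002 -0.003 -1.   ]] F [-0.4 -0.9 -1.9] op 0.1331133105752654 24.998790635727346 q [ 0.53  0.83  0.02  1.41 -0.02  0.91  0.55]
225 [(176, 16, 33.6), (177, 31, 33.1), (178, 15, 32.6), (193, 20, 25.1)]
240 [(176, 14, 33.6), (177, 28, 33.1), (192, 15, 25.6), (193, 21, 25.1)]
256 [(177, 29, 33.2), (193, 23, 25.1), (208, -39, 17.3), (209, -44, 16.8)]
275 [(153, -25, 44.9), (164, 23, 39.6), (192, 15, 25.6), (193, 21, 25.1)]
295 [(176, 13, 33.7), (177, 31, 33.2), (192, 17, 25.7), (193, 17, 25.1)]
```

{"fn": "send_rows", "kwargs": {
  "motion": [
    {"x": 4.75,"y": 0.4,"z": 0,"rx": 0,"ry": 0,"rz": 0,"jaw": 0.5},
    {"x": 4.75,"y": 0.4,"z": 0,"rx": 0,"ry": 0,"rz": 0,"jaw": 0.5},
    {"x": 4.75,"y": 0.4,"z": 0,"rx": 0,"ry": 0,"rz": 0,"jaw": 0.5},
    {"x": 4.75,"y": 0.4,"z": 0,"rx": 0,"ry": 0,"rz": 0,"jaw": 0.5},
    {"x": 4.75,"y": 0.4,"z": 0,"rx": 0,"ry": 0,"rz": 0,"jaw": 0.5}
  ]
}}

```text
clock: 43.2
tool_pos: [0.5879, -0.1535, 0.1985]
eef_rot: [0.711, 0.703, -0.0, -0.0]
contact_force: [1.1, 1.0, -1.8]
opening: 0.134
finger_force: 25.0
```

{"fn": "send_rows", "kwargs": {
  "motion": [
    {"x": 4.75,"y": 0.4,"z": 0,"rx": 0,"ry": 0,"rz": 0,"jaw": 0.5},
    {"x": 4.75,"y": 0.4,"z": 0,"rx": 0,"ry": 0,"rz": 0,"jaw": 0.5},
    {"x": 4.5,"y": 0.4,"z": 0,"rx": 0,"ry": 0,"rz": 0,"jaw": 0.5},
    {"x": 0,"y": 0,"z": 0,"rx": 0,"ry": 0,"rz": 0,"jaw": 0.5},
    {"x": 0,"y": 0,"z": 0,"rx": 0,"ry": 0,"rz": 0,"jaw": 0.5}
  ]
}}

```text
clock: 43.7
tool_pos: [0.6009, -0.0137, 0.1985]
eef_rot: [0.709, 0.705, -0.0, -0.0]
contact_force: [-1.2, -0.2, -1.9]
opening: 0.138
finger_force: 25.0
```

{"fn": "send_rows", "kwargs": {
  "motion": [
    {"x": 0,"y": 0,"z": 2,"rx": 0,"ry": 0,"rz": 0,"jaw": 0.5},
    {"x": 0,"y": 0,"z": 3,"rx": 0,"ry": 0,"rz": 0,"jaw": 0.5},
    {"x": 0,"y": 0,"z": 2,"rx": 0,"ry": 0,"rz": 0,"jaw": 0.5},
    {"x": 0,"y": 0,"z": 0,"rx": 0,"ry": 0,"rz": 0,"jaw": 0.5},
    {"x": 0,"y": 0,"z": 0,"rx": 0,"ry": 0,"rz": 0,"jaw": 0.5}
  ]
}}

```text
clock: 44.2
tool_pos: [0.6012, -0.0173, 0.1291]
eef_rot: [0.711, 0.704, -0.001, 0.0]
contact_force: [0.2, -0.3, -1.6]
opening: 0.133
finger_force: 25.0
```

{"fn": "send_rows", "kwargs": {
  "motion": [
    {"x": 0,"y": 0,"z": 0,"rx": 0,"ry": 0,"rz": 0,"jaw": 0.5},
    {"x": 0,"y": 0,"z": 0,"rx": 0,"ry": 0,"rz": 0,"jaw": 0.5},
    {"x": 0,"y": 0,"z": 0,"rx": 0,"ry": 0,"rz": 0,"jaw": 0.5},
    {"x": 0,"y": 0,"z": 0,"rx": 0,"ry": 0,"rz": 0,"jaw": 0.5},
    {"x": 0,"y": 0,"z": 0,"rx": 0,"ry": 0,"rz": 0,"jaw": 0.5}
  ]
}}

```text
clock: 44.7
tool_pos: [0.6014, -0.0155, 0.1293]
eef_rot: [0.709, 0.705, 0.0, 0.0]
contact_force: [-0.4, -0.2, -1.4]
opening: 0.137
finger_force: 25.0
```

```bash
python3 - <<'E'
from h import *
st(); s=snapshot('wrist'); save(s,'w17.png'); plate(s,.0182); sinks(s,.105)
E
```

```text
44.7 pos [ 0.6014 -0.0155  0.1293] 
 [[ 0.007  1.     0.   ]
 [ 1.    -0.007  0.   ]
 [ 0.     0.    -1.   ]] F [-0.4 -0.2 -1.4] op 0.1367590562233758 24.999960707500577 q [-0.09  0.82  0.07  1.75 -0.09  0.58  0.02]
225 [(160, -38, 41.2), (161, -21, 40.8), (177, 17, 32.9), (193, 17, 24.7)]
240 [(162, -31, 40.2), (170, -15, 36.3), (177, 15, 32.8), (193, 15, 24.7)]
256 [(162, -40, 40.2), (208, -21, 16.9), (209, -39, 16.4), (210, -21, 15.8)]
275 [(162, -40, 40.2), (163, -20, 39.7), (177, 16, 32.8), (193, 17, 24.7)]
295 [(170, -43, 36.3), (171, -26, 35.8), (177, 16, 32.8), (193, 16, 24.7)]
px [389. 126.] 1772 xy mm [601.1  60.7] wh [34.4 10.8] long deg 89.1 ring rgb [233. 231. 230.]
px [390. 372.] 2007 xy mm [600.6 -28.8] wh [31.  14.1] long deg 89.5 ring rgb [50.  50.  50.5]
```

{"fn": "send_rows", "kwargs": {
  "motion": [
    {"x": 0.45,"y": -0.1,"z": 0.3,"rx": 0,"ry": 0,"rz": 0,"jaw": 0.5},
    {"x": 0,"y": 0,"z": 0.3,"rx": 0,"ry": 0,"rz": 0,"jaw": 0.5},
    {"x": 0,"y": 0,"z": 0,"rx": 0,"ry": 0,"rz": 0,"jaw": 0.5},
    {"x": 0,"y": 0,"z": 0,"rx": 0,"ry": 0,"rz": 0,"jaw": 0.5},
    {"x": 0,"y": 0,"z": 0,"rx": 0,"ry": 0,"rz": 0,"jaw": 0.5}
  ]
}}

```text
clock: 45.25
tool_pos: [0.6003, -0.0112, 0.123]
eef_rot: [0.71, 0.705, -0.0, 0.0]
contact_force: [-0.2, -0.2, -1.7]
opening: 0.133
finger_force: 25.0
```

{"fn": "send_rows", "kwargs": {
  "motion": [
    {"x": 0,"y": 0,"z": 0.6,"rx": 0,"ry": 0,"rz": 0,"jaw": 0.5},
    {"x": 0,"y": 0,"z": 0.6,"rx": 0,"ry": 0,"rz": 0,"jaw": 0.5},
    {"x": 0,"y": 0,"z": 0.6,"rx": 0,"ry": 0,"rz": 0,"jaw": 0.5},
    {"x": 0,"y": 0,"z": 0.5,"rx": 0,"ry": 0,"rz": 0,"jaw": 0.5},
    {"x": 0,"y": 0,"z": 0,"rx": 0,"ry": 0,"rz": 0,"jaw": 0.5}
  ]
}}

```text
clock: 45.75
tool_pos: [0.5996, -0.011, 0.099]
eef_rot: [0.709, 0.705, -0.001, -0.001]
contact_force: [0.0, -0.5, -1.9]
opening: 0.132
finger_force: 25.0
```

{"fn": "send_rows", "kwargs": {
  "motion": [
    {"x": 0,"y": 0,"z": 0.3,"rx": 0,"ry": 0,"rz": 0,"jaw": 0.5},
    {"x": 0,"y": 0,"z": 0.2,"rx": 0,"ry": 0,"rz": 0,"jaw": 0.5},
    {"x": 0,"y": 0,"z": 0.1,"rx": 0,"ry": 0,"rz": 0,"jaw": 0.5},
    {"x": 0,"y": 0,"z": 0,"rx": 0,"ry": 0,"rz": 0,"jaw": 0.5},
    {"x": 0,"y": 0,"z": 0,"rx": 0,"ry": 0,"rz": 0,"jaw": 0.5}
  ]
}}

```text
clock: 46.25
tool_pos: [0.6004, -0.0111, 0.0952]
eef_rot: [0.709, 0.705, 0.0, 0.0]
contact_force: [-2.8, 0.5, 6.7]
opening: 0.131
finger_force: 25.0
```

{"fn": "send_rows", "kwargs": {
  "motion": [
    {"x": 0,"y": 0,"z": -0.2,"rx": 0,"ry": 0,"rz": 0,"jaw": 2},
    {"x": 0,"y": 0,"z": 0,"rx": 0,"ry": 0,"rz": 0,"jaw": 4},
    {"x": 0,"y": 0,"z": 0,"rx": 0,"ry": 0,"rz": 0,"jaw": 5},
    {"x": 0,"y": 0,"z": 0,"rx": 0,"ry": 0,"rz": 0,"jaw": 5},
    {"x": 0,"y": 0,"z": -2.5,"rx": 0,"ry": 0,"rz": 0,"jaw": 5}
  ]
}}

```text
clock: 46.75
tool_pos: [0.598, -0.0109, 0.1185]
eef_rot: [0.709, 0.705, -0.002, -0.002]
contact_force: [-0.5, -0.7, 0.3]
opening: 0.558
finger_force: 0.0
```

{"fn": "send_rows", "kwargs": {
  "motion": [
    {"x": 0,"y": 0,"z": -4,"rx": 0,"ry": 0,"rz": 0,"jaw": 5},
    {"x": 0,"y": 0,"z": -4,"rx": 0,"ry": 0,"rz": 0,"jaw": 5},
    {"x": -4.25,"y": -1.75,"z": 0,"rx": 0,"ry": 0,"rz": 0,"jaw": 5},
    {"x": -4.25,"y": -1.75,"z": 0,"rx": 0,"ry": 0,"rz": 0,"jaw": 5},
    {"x": -4.25,"y": -1.75,"z": 0,"rx": 0,"ry": 0,"rz": 0,"jaw": 5}
  ]
}}

```text
clock: 47.25
tool_pos: [0.5465, -0.1393, 0.2014]
eef_rot: [0.709, 0.705, 0.0, 0.0]
contact_force: [-0.0, -0.3, 0.4]
opening: 0.566
finger_force: 0.0
```

{"fn": "send_rows", "kwargs": {
  "motion": [
    {"x": -4.25,"y": -1.75,"z": 0,"rx": 0,"ry": 0,"rz": 0,"jaw": 5},
    {"x": -4.25,"y": -1.75,"z": 0,"rx": 0,"ry": 0,"rz": 0,"jaw": 5},
    {"x": -4.25,"y": -1.75,"z": 0,"rx": 0,"ry": 0,"rz": 0,"jaw": 5},
    {"x": -4.25,"y": -1.75,"z": 0,"rx": 0,"ry": 0,"rz": 0,"jaw": 5},
    {"x": 0,"y": 0,"z": 0,"rx": 0,"ry": 0,"rz": 0,"jaw": 5}
  ]
}}

```text
clock: 47.75
tool_pos: [0.471, -0.3163, 0.2011]
eef_rot: [0.714, 0.7, -0.003, 0.001]
contact_force: [0.1, -0.1, -0.3]
opening: 0.568
finger_force: 0.0
```

```bash
python3 - <<'E'
from h import *
st(); s=snapshot('wrist'); save(s,'w18.png'); sinks(s)
E
```

```text
47.75 pos [ 0.471  -0.3163  0.2011] 
 [[ 0.019  1.    -0.003]
 [ 1.    -0.019 -0.006]
 [-0.006 -0.002 -1.   ]] F [ 0.1 -0.1 -0.3] op 0.5675262480972959 0.0 q [ 0.49  0.67  0.02  1.8  -0.01  0.67  0.5 ]
px [243.  12.] 815 xy mm [ 392.2 -172. ] wh [ 6.8 34.6] long deg 176.9 ring rgb [164.  93. 200.]
px [165. 225.] 861 xy mm [ 334.5 -288.2] wh [11.1 34.8] long deg 159.7 ring rgb [101.  68.  47.]
px [168. 360.] 45 xy mm [ 328.1 -371.2] wh [4.1 9.9] long deg 179.7 ring rgb [226.  141.5 168. ]
px [346. 386.] 535 xy mm [ 440.3 -396.9] wh [11.2 34.7] long deg 91.5 ring rgb [242. 241. 240.]
```

{"fn": "send_rows", "kwargs": {
  "motion": [
    {"x": -4,"y": -1.45,"z": 0,"rx": 0,"ry": 0,"rz": -0.02,"jaw": 5},
    {"x": -4,"y": -1.45,"z": 2,"rx": 0,"ry": 0,"rz": -0.02,"jaw": 5},
    {"x": 0,"y": 0,"z": 4,"rx": 0,"ry": 0,"rz": 0,"jaw": 5},
    {"x": 0,"y": 0,"z": 4,"rx": 0,"ry": 0,"rz": 0,"jaw": 5},
    {"x": 0,"y": 0,"z": 0,"rx": 0,"ry": 0,"rz": 0,"jaw": 5}
  ]
}}

```text
clock: 48.3
tool_pos: [0.4451, -0.3839, 0.0963]
eef_rot: [0.695, 0.719, 0.0, -0.005]
contact_force: [-0.3, 0.9, 0.2]
opening: 0.574
finger_force: 0.0
```

{"fn": "send_rows", "kwargs": {
  "motion": [
    {"x": 0,"y": 0,"z": 0,"rx": 0,"ry": 0,"rz": 0,"jaw": 5},
    {"x": 0,"y": 0,"z": 0,"rx": 0,"ry": 0,"rz": 0,"jaw": 5},
    {"x": 0,"y": 0,"z": 0,"rx": 0,"ry": 0,"rz": 0,"jaw": 5},
    {"x": 0,"y": 0,"z": 0,"rx": 0,"ry": 0,"rz": 0,"jaw": 5},
    {"x": 0,"y": 0,"z": 0,"rx": 0,"ry": 0,"rz": 0,"jaw": 5}
  ]
}}

```text
clock: 48.8
tool_pos: [0.4475, -0.3881, 0.102]
eef_rot: [0.695, 0.719, 0.0, 0.001]
contact_force: [0.2, 0.7, -0.5]
opening: 0.566
finger_force: 0.0
```

```bash
python3 - <<'E'
from h import *
st(); s=snapshot('wrist'); save(s,'w19.png'); near(s); sinks(s)
E
```

```text
48.8 pos [ 0.4475 -0.3881  0.102 ] 
 [[-0.033  0.999  0.001]
 [ 0.999  0.033 -0.001]
 [-0.001  0.001 -1.   ]] F [ 0.2  0.7 -0.5] op 0.5661962230132257 0.0 q [ 0.64  0.85 -0.01  1.79  0.02  0.5   0.65]
centre tool mm [-7.9 -7.8] rot rz 0.001 len 42.1 wid 11.2
px [94. 63.] 1871 xy mm [ 334.3 -288.8] wh [11.2 35. ] long deg 159.8 ring rgb [163. 106.  69.]
px [ 62. 323.] 1394 xy mm [ 296.  -400.9] wh [10.  11.7] long deg 131.0 ring rgb [200. 120. 139.]
px [371. 344.] 1238 xy mm [ 439.9 -396.8] wh [11.2 34.8] long deg 91.9 ring rgb [175. 173. 169.]
```

{"fn": "send_rows", "kwargs": {
  "motion": [
    {"x": -0.85,"y": -0.79,"z": 2.6,"rx": 0,"ry": 0,"rz": 0,"jaw": 5},
    {"x": 0,"y": 0,"z": 2.6,"rx": 0,"ry": 0,"rz": 0,"jaw": 5},
    {"x": 0,"y": 0,"z": 0,"rx": 0,"ry": 0,"rz": 0,"jaw": 3},
    {"x": 0,"y": 0,"z": 0,"rx": 0,"ry": 0,"rz": 0,"jaw": 0.5},
    {"x": 0,"y": 0,"z": 0,"rx": 0,"ry": 0,"rz": 0,"jaw": 0.5}
  ]
}}

```text
clock: 49.35
tool_pos: [0.4403, -0.3969, 0.0502]
eef_rot: [0.695, 0.719, 0.0, 0.001]
contact_force: [-0.4, -0.3, 0.4]
opening: 0.316
finger_force: 0.0
```

{"fn": "send_rows", "kwargs": {
  "motion": [
    {"x": 0,"y": 0,"z": 0,"rx": 0,"ry": 0,"rz": 0,"jaw": 0.5},
    {"x": 0,"y": 0,"z": 0,"rx": 0,"ry": 0,"rz": 0,"jaw": 0.5},
    {"x": 0,"y": 0,"z": 0,"rx": 0,"ry": 0,"rz": 0,"jaw": 0.5},
    {"x": 0,"y": 0,"z": 0,"rx": 0,"ry": 0,"rz": 0,"jaw": 0.5},
    {"x": 0,"y": 0,"z": 0,"rx": 0,"ry": 0,"rz": 0,"jaw": 0.5}
  ]
}}

```text
clock: 49.85
tool_pos: [0.4401, -0.3968, 0.0499]
eef_rot: [0.695, 0.719, 0.0, 0.001]
contact_force: [-0.5, 1.4, 6.5]
opening: 0.138
finger_force: 25.0
```

{"fn": "send_rows", "kwargs": {
  "motion": [
    {"x": 0,"y": 0,"z": -3,"rx": 0,"ry": 0,"rz": 0,"jaw": 0.5},
    {"x": 0,"y": 0,"z": -4,"rx": 0,"ry": 0,"rz": 0,"jaw": 0.5},
    {"x": 0,"y": 0,"z": -4,"rx": 0,"ry": 0,"rz": 0,"jaw": 0.5},
    {"x": 0,"y": 0,"z": -4,"rx": 0,"ry": 0,"rz": 0.04,"jaw": 0.5},
    {"x": 0,"y": 0,"z": 0,"rx": 0,"ry": 0,"rz": 0,"jaw": 0.5}
  ]
}}

```text
clock: 50.35
tool_pos: [0.4418, -0.3987, 0.2041]
eef_rot: [0.71, 0.704, 0.001, 0.005]
contact_force: [0.8, -0.4, -2.4]
opening: 0.13
finger_force: 25.0
```

{"fn": "send_rows", "kwargs": {
  "motion": [
    {"x": 4.5,"y": 2.2,"z": 0,"rx": 0,"ry": 0,"rz": 0,"jaw": 0.5},
    {"x": 4.5,"y": 2.2,"z": 0,"rx": 0,"ry": 0,"rz": 0,"jaw": 0.5},
    {"x": 4.5,"y": 2.2,"z": 0,"rx": 0,"ry": 0,"rz": 0,"jaw": 0.5},
    {"x": 4.5,"y": 2.2,"z": 0,"rx": 0,"ry": 0,"rz": 0,"jaw": 0.5},
    {"x": 4.5,"y": 2.2,"z": 0,"rx": 0,"ry": 0,"rz": 0,"jaw": 0.5}
  ]
}}

```text
clock: 50.85
tool_pos: [0.5505, -0.1707, 0.1978]
eef_rot: [0.709, 0.705, -0.001, -0.001]
contact_force: [1.1, 0.4, -1.5]
opening: 0.133
finger_force: 25.0
```

{"fn": "send_rows", "kwargs": {
  "motion": [
    {"x": 4.5,"y": 2.2,"z": 0,"rx": 0,"ry": 0,"rz": 0,"jaw": 0.5},
    {"x": 4.5,"y": 2.2,"z": 0,"rx": 0,"ry": 0,"rz": 0,"jaw": 0.5},
    {"x": 0,"y": 0,"z": 2,"rx": 0,"ry": 0,"rz": 0,"jaw": 0.5},
    {"x": 0,"y": 0,"z": 3,"rx": 0,"ry": 0,"rz": 0,"jaw": 0.5},
    {"x": 0,"y": 0,"z": 2,"rx": 0,"ry": 0,"rz": 0,"jaw": 0.5}
  ]
}}

```text
clock: 51.35
tool_pos: [0.5937, -0.0822, 0.1262]
eef_rot: [0.709, 0.705, -0.001, -0.001]
contact_force: [-0.5, -0.3, -1.5]
opening: 0.132
finger_force: 25.0
```

{"fn": "send_rows", "kwargs": {
  "motion": [
    {"x": 0,"y": 0,"z": 0,"rx": 0,"ry": 0,"rz": 0,"jaw": 0.5},
    {"x": 0,"y": 0,"z": 0,"rx": 0,"ry": 0,"rz": 0,"jaw": 0.5},
    {"x": 0,"y": 0,"z": 0,"rx": 0,"ry": 0,"rz": 0,"jaw": 0.5},
    {"x": 0,"y": 0,"z": 0,"rx": 0,"ry": 0,"rz": 0,"jaw": 0.5},
    {"x": 0,"y": 0,"z": 0,"rx": 0,"ry": 0,"rz": 0,"jaw": 0.5}
  ]
}}

```text
clock: 51.85
tool_pos: [0.5958, -0.0833, 0.13]
eef_rot: [0.71, 0.705, 0.001, 0.001]
contact_force: [0.7, -0.0, -1.9]
opening: 0.137
finger_force: 25.0
```

```bash
python3 - <<'E'
from h import *
st(); s=snapshot('wrist'); save(s,'w20.png'); plate(s,.0180); sinks(s,.105)
E
```

```text
51.85 pos [ 0.5958 -0.0833  0.13  ] 
 [[ 0.007  1.     0.002]
 [ 1.    -0.007 -0.   ]
 [-0.     0.002 -1.   ]] F [ 0.7 -0.  -1.9] op 0.13716846959996523 24.963625324890018 q [ 0.03  0.82  0.05  1.75 -0.07  0.58  0.12]
225 [(163, -36, 39.8), (164, -16, 39.3), (192, 14, 25.3), (193, 14, 24.8)]
240 [(166, -41, 38.3), (167, -19, 37.8), (177, 14, 32.9), (192, 14, 25.3)]
256 [(160, -41, 41.2), (161, -21, 40.7), (208, -34, 16.9), (209, -34, 16.4)]
275 [(160, -41, 41.2), (161, -21, 40.7), (177, 15, 32.8), (192, 18, 25.2)]
295 [(171, -42, 35.8), (172, -21, 35.3), (177, 13, 32.8), (192, 17, 25.2)]
px [402. 143.] 1732 xy mm [599.8 -12.2] wh [34.  10.9] long deg 89.4 ring rgb [234. 232. 232.]
px [390. 372.] 2031 xy mm [595.  -96.6] wh [31.7 14. ] long deg 89.0 ring rgb [52.  52.5 53. ]
px [ 34. 469.] 107 xy mm [ 447.2 -136.8] wh [4.3 7.1] long deg 172.9 ring rgb [67. 67. 63.]
```

{"fn": "send_rows", "kwargs": {
  "motion": [
    {"x": 0,"y": 0.35,"z": 0.3,"rx": 0,"ry": 0,"rz": 0,"jaw": 0.5},
    {"x": 0,"y": 0,"z": 0.3,"rx": 0,"ry": 0,"rz": 0,"jaw": 0.5},
    {"x": 0,"y": 0,"z": 0,"rx": 0,"ry": 0,"rz": 0,"jaw": 0.5},
    {"x": 0,"y": 0,"z": 0,"rx": 0,"ry": 0,"rz": 0,"jaw": 0.5},
    {"x": 0,"y": 0,"z": 0,"rx": 0,"ry": 0,"rz": 0,"jaw": 0.5}
  ]
}}

```text
clock: 52.4
tool_pos: [0.5987, -0.0832, 0.123]
eef_rot: [0.709, 0.705, -0.0, -0.0]
contact_force: [-0.1, -0.4, -0.8]
opening: 0.133
finger_force: 25.0
```

{"fn": "send_rows", "kwargs": {
  "motion": [
    {"x": 0,"y": 0,"z": 0.6,"rx": 0,"ry": 0,"rz": 0,"jaw": 0.5},
    {"x": 0,"y": 0,"z": 0.6,"rx": 0,"ry": 0,"rz": 0,"jaw": 0.5},
    {"x": 0,"y": 0,"z": 0.6,"rx": 0,"ry": 0,"rz": 0,"jaw": 0.5},
    {"x": 0,"y": 0,"z": 0.5,"rx": 0,"ry": 0,"rz": 0,"jaw": 0.5},
    {"x": 0,"y": 0,"z": 0,"rx": 0,"ry": 0,"rz": 0,"jaw": 0.5}
  ]
}}

```text
clock: 52.9
tool_pos: [0.5981, -0.0831, 0.099]
eef_rot: [0.709, 0.705, -0.001, -0.001]
contact_force: [-0.1, 0.1, -1.0]
opening: 0.133
finger_force: 25.0
```

{"fn": "send_rows", "kwargs": {
  "motion": [
    {"x": 0,"y": 0,"z": 0.3,"rx": 0,"ry": 0,"rz": 0,"jaw": 0.5},
    {"x": 0,"y": 0,"z": 0.2,"rx": 0,"ry": 0,"rz": 0,"jaw": 0.5},
    {"x": 0,"y": 0,"z": 0.1,"rx": 0,"ry": 0,"rz": 0,"jaw": 0.5},
    {"x": 0,"y": 0,"z": 0.1,"rx": 0,"ry": 0,"rz": 0,"jaw": 0.5},
    {"x": 0,"y": 0,"z": 0,"rx": 0,"ry": 0,"rz": 0,"jaw": 0.5}
  ]
}}

```text
clock: 53.4
tool_pos: [0.599, -0.0832, 0.0949]
eef_rot: [0.709, 0.705, 0.0, 0.0]
contact_force: [-2.9, 0.7, 11.9]
opening: 0.133
finger_force: 25.0
```

Home. I'll release, rise, and back off for a final look over the dock and hook.

{"fn": "send_rows", "kwargs": {
  "motion": [
    {"x": 0,"y": 0,"z": -0.25,"rx": 0,"ry": 0,"rz": 0,"jaw": 2},
    {"x": 0,"y": 0,"z": 0,"rx": 0,"ry": 0,"rz": 0,"jaw": 4},
    {"x": 0,"y": 0,"z": 0,"rx": 0,"ry": 0,"rz": 0,"jaw": 5},
    {"x": 0,"y": 0,"z": 0,"rx": 0,"ry": 0,"rz": 0,"jaw": 5},
    {"x": 0,"y": 0,"z": -2.5,"rx": 0,"ry": 0,"rz": 0,"jaw": 5}
  ]
}}

```text
clock: 53.9
tool_pos: [0.5965, -0.0827, 0.1179]
eef_rot: [0.709, 0.705, -0.002, -0.003]
contact_force: [0.0, -0.2, 0.5]
opening: 0.555
finger_force: 0.0
```

{"fn": "send_rows", "kwargs": {
  "motion": [
    {"x": 0,"y": 0,"z": -4,"rx": 0,"ry": 0,"rz": 0,"jaw": 5},
    {"x": 0,"y": 0,"z": -4,"rx": 0,"ry": 0,"rz": 0,"jaw": 5},
    {"x": 0,"y": 0,"z": -4,"rx": 0,"ry": 0,"rz": 0,"jaw": 5},
    {"x": -4,"y": -2.5,"z": 0,"rx": 0,"ry": 0,"rz": 0,"jaw": 5},
    {"x": -4,"y": -2.5,"z": 0,"rx": 0,"ry": 0,"rz": 0,"jaw": 5}
  ]
}}

```text
clock: 54.4
tool_pos: [0.5492, -0.1625, 0.2418]
eef_rot: [0.708, 0.706, 0.001, 0.001]
contact_force: [-0.1, -0.8, -0.1]
opening: 0.565
finger_force: 0.0
```

{"fn": "send_rows", "kwargs": {
  "motion": [
    {"x": -4,"y": -2.5,"z": 0,"rx": 0,"ry": 0,"rz": 0,"jaw": 5},
    {"x": -4,"y": -2.5,"z": 0,"rx": 0,"ry": 0,"rz": 0,"jaw": 5},
    {"x": 0,"y": 0,"z": 0,"rx": 0,"ry": 0,"rz": 0,"jaw": 5},
    {"x": 0,"y": 0,"z": 0,"rx": 0,"ry": 0,"rz": 0,"jaw": 5},
    {"x": 0,"y": 0,"z": 0,"rx": 0,"ry": 0,"rz": 0,"jaw": 5}
  ]
}}

```text
clock: 54.9
tool_pos: [0.4986, -0.2411, 0.2404]
eef_rot: [0.709, 0.705, 0.001, -0.0]
contact_force: [-0.8, -0.3, -0.3]
opening: 0.574
finger_force: 0.0
```

```bash
python3 - <<'E'
from h import *
st(); t=snapshot('top'); sinks(t,.105); s=snapshot('scene')
a=cv2.resize(t["img"][130:245,150:345],(780,460),interpolation=2)[:, :]
b=cv2.resize(s["img"][160:270,195:385],(242,140),interpolation=2)
a=np.vstack([a,np.zeros((140,780,3),np.uint8)]); a[460:,:242]=b
cv2.imwrite("pics/final.png",a[:,:,::-1])
E
```

```text
54.9 pos [ 0.4986 -0.2411  0.2404] 
 [[ 0.005  1.     0.001]
 [ 1.    -0.005  0.001]
 [ 0.001  0.001 -1.   ]] F [-0.8 -0.3 -0.3] op 0.5743771021842337 0.0 q [ 0.34  0.61  0.05  1.8  -0.04  0.74  0.4 ]
px [196. 150.] 183 xy mm [818.  498.8] wh [ 52.8 114.4] long deg 158.9 ring rgb [144.  89.  57.]
px [ 69. 234.] 482 xy mm [615.9 762.9] wh [ 43.7 111.8] long deg 95.7 ring rgb [245. 216. 141.]
px [498. 348.] 45 xy mm [ 393.5 -160.7] wh [31.8  9.5] long deg 0.6 ring rgb [192.  99. 223.]
px [553. 376.] 47 xy mm [ 337.3 -275.3] wh [11.  31.6] long deg 158.6 ring rgb [161.5 101.   57. ]
```

View pics/final.png

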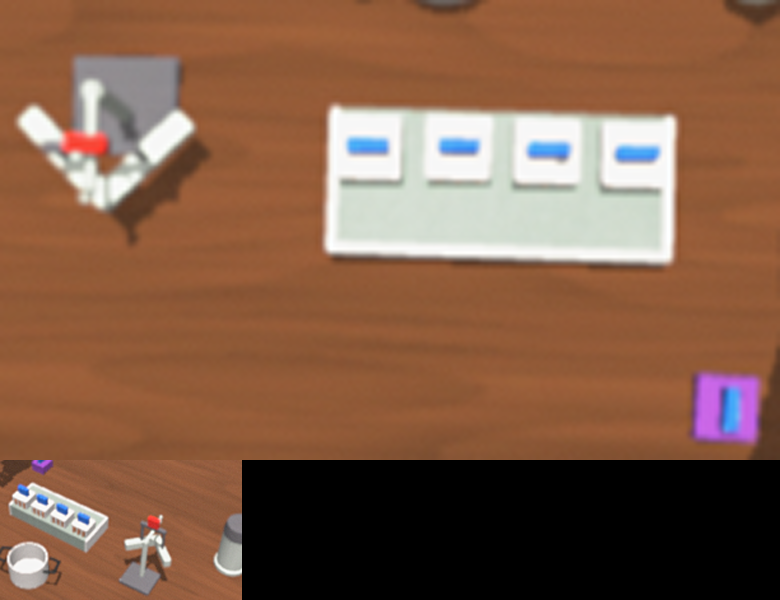

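All four sinks sit in line in their bays (blue grips at y≈145–155 px), and the square hangs on the hook at (85,143).

```bash
python3 -c "
from plant import *
print(finish_job())"
```

```text
the job is handed in; nothing more can be done
None
```

The job is handed in, but I got no verdict back: by my readings both corners were pressed flush for over a second (left, then right), the square hangs free on the hook, and all four heat sinks are home in bays 0–3.

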